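Pack, tally and lid a tub at the inspection bench

TASK

Pack off this inspected lot: stand every white-topped tin upright on the floor of the pale tub, and put the red-topped reject in the yellow basket. Push the tally counter's red-posted lever clockwise once for each white-topped tin on the bench (not for the reject), each time right round to its stop and then letting it spring all the way back, so that the pointer ends on that count. When the tins are in, put the blue lid on the tub and press it down until it snaps home flush all round; leave the tape roll and the steel cup where they are.

Things in the scene. Friction and masses are not known exactly. Their poses are not given: they have to be found in the camera images.
- pack1: a squat tin standing upright: 48 mm diameter, 36 mm tall, 0.12 kg, orange-yellow label, white top; origin at the centre of its underside, z up through its top; a good tin. Two to four good tins are present (absent ones have no pose)
- pack2: a squat tin standing upright: 48 mm diameter, 36 mm tall, 0.12 kg, orange-yellow label, white top; origin at the centre of its underside, z up through its top; a good tin. Two to four good tins are present (absent ones have no pose)
- pack3: a squat tin standing upright: 48 mm diameter, 36 mm tall, 0.12 kg, orange-yellow label, white top; origin at the centre of its underside, z up through its top; a good tin. Two to four good tins are present (absent ones have no pose)
- pack4: a squat tin standing upright: 48 mm diameter, 36 mm tall, 0.12 kg, orange-yellow label, white top; origin at the centre of its underside, z up through its top; a good tin. Two to four good tins are present (absent ones have no pose)
- reject: a squat tin standing upright: 48 mm diameter, 36 mm tall, 0.12 kg, orange-yellow label, red top; origin at the centre of its underside, z up through its top; the reject, always present
- tub: open square tub, pale blue-white, fixed to the bench: 158 mm square outside, 52 mm tall, walls and floor 4 mm (inside 150 mm square, 48 mm deep); origin at the centre of its underside on the bench, z up, x and y along its sides. In the middle of each outer side a sprung blue catch bar 40 mm long stands 3.5 mm proud, 46 mm above the bench
- lid: loose blue square snap lid for the tub, 0.16 kg, 176 mm square over its bulges, lying right way up. Origin at the centre of its lower edge; skirt 20 mm deep, flared below to lead over the rim from up to 4 mm off centre; plate from z = 20 to 24 mm; white grip bar in the middle 64 mm long (x), 18 mm wide (y), top at z = 54 mm. It fits in any quarter turn
- tub_rim (a point): centre of the tub's mouth at rim height, 52 mm above the bench; axes as the tub's. Snapped home, the lid's plate lies on the rim and the lid's origin is 32 mm above the tub's origin; resting unsnapped on the catches it is about 10 mm higher. A central push of about 12 to 20 N snaps it down; if one side stays up, push towards that side
- lid_grip (a point): centre of the top of the lid's grip bar; axes as the lid's
- counter: mechanical tally counter, fixed to the bench: grey housing 96 mm square, 58 mm tall, white dial with a black pointer on top; origin at the centre of its underside, z up along the axis about which both dial and lever turn. The lever, a flat steel arm ending in an upright red post, sticks out on its +y side
- lever (a joint): the counter's sweep lever, rad, growing clockwise seen from above: 0 at rest (sprung home), 0.99 at its stop, about the upright axis through the counter's origin; 3.5 to 6.5 N at the post. Going out, a pawl turns the dial; going back it slips one tooth, which needs the lever almost fully home. A short stroke counts in part; the next full one completes it
- lever_post (a point): centre of the top of the lever's upright red post: 16 mm diameter, standing from 34 to 86 mm above the bench, 95 mm from the counter's axis; at rest it is 100 degrees round from the counter's x axis towards its y axis, at the stop 43 degrees (so it is pushed about 85 mm towards the counter's +x)
- dial (a joint): the counter's dial with its black pointer, rad, growing clockwise seen from above: 0 at the start with the pointer on the red mark (towards the lever); one full stroke advances it 0.628 rad (36 degrees, one of ten marks; it stops within 0.04 rad of the mark). It cannot be turned back
- basket: open yellow basket for rejects, fixed to the bench: 110 mm along x by 124 mm along y outside, 45 mm tall, walls and floor 4 mm thick; origin at the centre of its underside
- tape: bystander: loose roll of amber tape lying flat, 90 mm diameter, 24 mm tall; origin at the centre of its underside
- cup: bystander: loose steel cup, 68 mm diameter, 85 mm tall; origin at the centre of its underside
Not all that is in view belongs to the job. Leave any pink or purple look-alike of the pack3 alone.

How it is judged:
On the way, in this order (a step that is already met when the one before it is completed fails the run):
1. every white-topped tin stands upright in the tub (x of pack1 in the frame of tub between -0.062 and 0.062 m and y of pack1 in the frame of tub between -0.062 and 0.062 m and z of each of pack1, pack2, pack3, pack4 in the frame of tub below 0.012 m and angle between each of pack1, pack2, pack3, pack4's own z axis and vertical below 0.2 rad and x of pack2 in the frame of tub between -0.062 and 0.062 m and y of pack2 in the frame of tub between -0.062 and 0.062 m and x of pack3 in the frame of tub between -0.062 and 0.062 m and y of pack3 in the frame of tub between -0.062 and 0.062 m and x of pack4 in the frame of tub between -0.062 and 0.062 m and y of pack4 in the frame of tub between -0.062 and 0.062 m), for 0.2 s.
2. the lid is snapped home on the tub (z of lid in the frame of tub below 0.0345 m and horizontal distance between lid and tub below 0.005 m and angle between lid's own z axis and vertical below 0.04 rad), for 0.2 s.
At the end, for the whole second after the job is handed in: White tins upright on the tub floor (tilt under 0.2 rad); reject in the basket; dial at the number of white tins times 0.628 rad (-0.19/+0.25), lever home; lid snapped home (origin under 34.5 mm above the tub's, 5 mm sideways, tilt under 0.04 rad), at rest (all of step 1 and all of step 2 and x of reject in the frame of basket between -0.05 and 0.05 m and y of reject in the frame of basket between -0.057 and 0.057 m and height (world z) of reject below 0.05 m and (value of joint dial above 2.32478 rad or (value of joint dial above 1.69646 rad and height (world z) of pack1 above 5 m) or (value of joint dial above 1.69646 rad and height (world z) of pack2 above 5 m) or (value of joint dial above 1.69646 rad and height (world z) of pack3 above 5 m) or (value of joint dial above 1.69646 rad and height (world z) of pack4 above 5 m) or (value of joint dial above 1.06814 rad and height (world z) of each of pack1, pack2 above 5 m) or (value of joint dial above 1.06814 rad and height (world z) of each of pack1, pack3 above 5 m) or (value of joint dial above 1.06814 rad and height (world z) of each of pack1, pack4 above 5 m) or (value of joint dial above 1.06814 rad and height (world z) of each of pack2, pack3 above 5 m) or (value of joint dial above 1.06814 rad and height (world z) of each of pack2, pack4 above 5 m) or (value of joint dial above 1.06814 rad and height (world z) of each of pack3, pack4 above 5 m)) and value of joint dial below 2.7646 rad and (value of joint dial below 2.13628 rad or height (world z) of pack1 below 5 m) and (value of joint dial below 2.13628 rad or height (world z) of pack2 below 5 m) and (value of joint dial below 2.13628 rad or height (world z) of pack3 below 5 m) and (value of joint dial below 2.13628 rad or height (world z) of pack4 below 5 m) and (value of joint dial below 1.50796 rad or height (world z) of any of pack1, pack2 below 5 m) and (value of joint dial below 1.50796 rad or height (world z) of any of pack1, pack3 below 5 m) and (value of joint dial below 1.50796 rad or height (world z) of any of pack1, pack4 below 5 m) and (value of joint dial below 1.50796 rad or height (world z) of any of pack2, pack3 below 5 m) and (value of joint dial below 1.50796 rad or height (world z) of any of pack2, pack4 below 5 m) and (value of joint dial below 1.50796 rad or height (world z) of any of pack3, pack4 below 5 m) and value of joint lever below 0.06 rad and linear speed of lid below 0.02 m/s and linear speed of reject below 0.03 m/s); the robot touches nothing.
It fails at once if the tape roll or the steel cup is moved more than 30 mm (distance of any of tape, cup from where it was at the start of the episode above 0.03 m).
Of pack1, pack2, pack3, pack4 only 2 to 4 are there at a start; the rules pass over those that are not, and their reading is None.
At some moment in a run one of pack1, pack2, pack3, pack4, reject may be knocked a few centimetres aside while the robot is not near it.
Once in a run the grip may slacken for a moment while it holds something.
It also fails if it takes over 210 s, if anything falls off the work surface, if the arm or the gripper's body presses on something with over 40 N, if the wrist force passes 120 N, or if a joint passes its speed limit or range.

ROBOT

A 6-joint arm with a two-finger parallel gripper is mounted at the origin on the work surface. World frame = base frame: x ahead of the robot, y to its left, z up, the work surface at z = 0. Lengths are in m, angles in rad, forces in N, time in s.
With the tool pointing down it reaches from about 0.35 to 0.85 m from the base axis. Payload 8.1 kg.
Tool frame: the origin (TCP) lies at the very end of the fingers, on their centre line; the grasp point (between the pads) lies 19 mm behind it; z points along the fingers, y is the line along which they close (so a half turn about z gives the same grasp; the last joint's range is limited). The gripper opens to 85 mm and grips with 20 to 120 N. Pads are 22 mm wide; open, the fingers measure 114 mm over their backs; the gripper's body (76 mm by 85 mm) begins 54 mm behind the grasp point. The pads swing forward as they close: fully open they stand 13 mm farther back than shut.
Start: joints at [-1.37, 0.13, 1.488, -0, 1.523, -0.085], TCP at [0.169, -0.576, 0.231] pointing down, gripper open.
Joint ranges: [-2.96, 2.96], [-0.89, 2.26], [0.02, 2.5], [-1.34, 4.48], [0, 2.73], [-2.66, 2.66]. Speed limits (rad/s): [2.39, 2.39, 2.79, 3.14, 3.14, 3.14].

INTERFACE

Orientations are given as [roll, pitch, yaw] about the fixed x, y, z axes, in that order (R = Rz(yaw) Ry(pitch) Rx(roll)).
In Python, from bench import observe, cams, order gives the robot as it stands.
- The arm moves only by the tool drive_tool, never from a script. Its argument "plan" is a list of rows, each an object with "jaw": the closure, from 0 (fully open) to 1 (shut); "slide": the shift along the tool's x, y, z in cm, a list of three; "delta_rot": the turn, a rotation vector about the tool's x, y, z in rad, a list of three. In form: [{"jaw": jaw, "slide": [x, y, z], "delta_rot": [rx, ry, rz]}, ...]. A call has 1 to 10 rows; each row is the pose to reach, as a shift and turn from the pose commanded when the call began, along the tool's axes at that moment; what a row does not reach only later rows make up. A row lasts 1/12 s, in which the tool goes at most 41.7 mm and 7.16 degrees, less where a joint would pass 70% of its speed; a pose out of reach is approached as far as the arm can. A call with a gripper value outside its range is refused whole. The fingers move at their own pace and stop on an object; "force" is the grip in N (left out, the last holds). Time passes only in rows, so rows that repeat a pose let the fingers close. It gives the time, the measured TCP pose, the force, the opening and the grip force at its end, in the units of the state.
- observe(): the state, without advancing time (a new reading comes with each control period).
- cams.get_image(name): name is "scene" or "side" or "wrist"; returns a dict with "image" (420x560x3 uint8, red, green, blue), "z_map" (420x560 float32, m along the optical axis (not along the pixel's ray), 0 where there is no reading), "fx", "fy", "cx", "cy" (pixels), "k1" (the pictures are not rectified: a ray, as slopes to the right and down, at radius r is drawn at 1 + k1 r^2 times it, then the intrinsics apply), "rvec" (rotation vector, rad) and "tvec" (3), from world to camera coordinates, as OpenCV has them. Camera axes: x right, y down, z forward; pixel columns grow to the right and rows downward; lengths in m; the calibration is good to about 2 mm. A picture is of the moment at which its call begins.
- order.job_done(): hands the job in; it is judged then, once.
The state is a dict: "t": time; "joint_positions": joint angles; "joint_vel": joint speeds; "joint_torque": joint torques, N m; "tool_pos": TCP position; "orientation": TCP orientation; "ft_force": force on the tool from outside, world axes, zero at the start; "ft_torque": the same for the moment, N m; "width": finger opening in m; "finger_force": force on a finger pad.
Only numpy, scipy, OpenCV 4.12 (cv2) and the standard library are available. Lean on these libraries where they do the work, as an engineer would, in place of code of your own. Each camera call takes 0.05 s, during which the arm holds its last target. There are 200 camera calls.

## Working session

There is one attempt and no reset: what is moved stays moved. The work goes in short steps, Python scripts to look and compute and a tool call to move; the robot and the scene stay as the last step left them, time stands still between calls to the robot, and variables do not carry over. Pictures are saved under pics/ and viewed, at most 14 in all, crops included, and the job is handed in when it is done.

Besides the shell and the picture viewer there is one more tool, called after ">>>" by a JSON object that holds its "name" and its "arguments". drive_tool: Moves the arm, as the interface text tells. Its arguments: {"type":"object","properties":{"plan":{"type":"array"},"force":{"type":"number"}},"required":["plan"]}

```bash
mkdir -p pics; ls
cat > h.py <<'E'
import numpy as np, cv2
from bench import observe, cams, order
def shot(n,f):
    d=cams.get_image(n); np.savez('%s.npz'%n,**d); cv2.imwrite('pics/'+f,d['image'][:,:,::-1]); return d
def load(n): return {k:v for k,v in np.load('%s.npz'%n).items()}
def px(d,u,v,z=None):
    """pixel -> world; by plane height z, or by depth (median 3x3)"""
    x=np.array([(u-d['cx'])/d['fx'],(v-d['cy'])/d['fy']]); p=x.copy()
    for _ in range(20): p=x/(1+d['k1']*(p@p))
    r=np.array([p[0],p[1],1.]); R=cv2.Rodrigues(d['rvec'])[0]; t=np.ravel(d['tvec'])
    c=-R.T@t; w=R.T@r
    if z is None:
        q=d['z_map'][int(v)-1:int(v)+2,int(u)-1:int(u)+2]; s=np.median(q[q>0])
    else: s=(z-c[2])/w[2]
    return c+s*w
E
python3 - <<'E'
from h import *
a=shot('scene','s1.png')['image'];b=shot('side','d1.png')['image']
print({k:v for k,v in observe().items()})
E
```

```text
pics
{'t': 0.1, 'joint_positions': array([-1.37041164e+00,  1.31084692e-01,  1.48916347e+00,  1.07265414e-05,
        1.52300609e+00, -8.54192090e-02]), 'joint_vel': array([ 1.71946390e-04, -2.78254807e-03, -2.78494582e-03, -2.47652222e-03,
       -7.92397650e-05, -4.40032641e-04]), 'joint_torque': array([ 1.06153442e-03, -5.70950961e+01, -5.01941192e+01, -1.59488231e-04,
        8.13835912e-03, -1.64522262e-07]), 'tool_pos': array([ 0.16907313, -0.57517303,  0.23035369]), 'orientation': array([-3.13993803e+00, -1.52434085e-04,  2.85803243e-01]), 'ft_force': array([-0.13799817,  1.50244134,  0.0117642 ]), 'ft_torque': array([-0.00483389, -0.02486656, -0.00398254]), 'finger_force': 0.0, 'width': 0.08532086355836961}
```

View pics/s1.png

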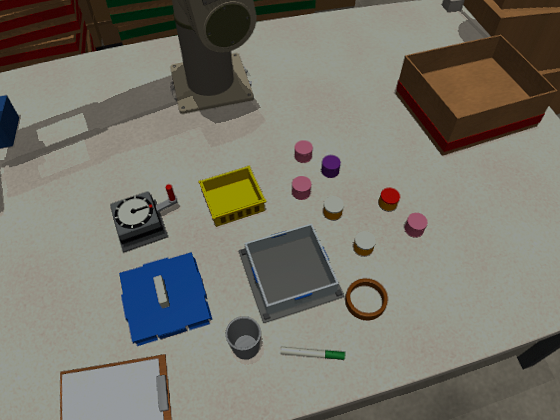

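View pics/d1.png

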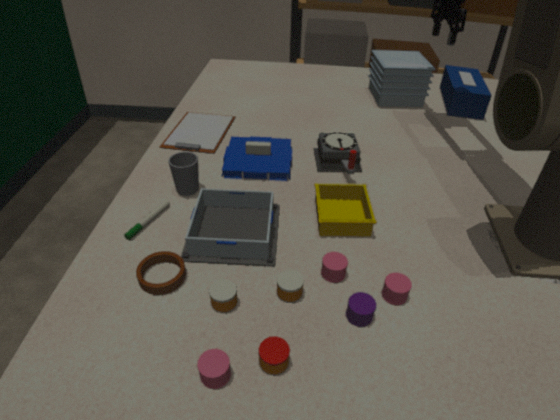

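The scene shows two white-topped tins at (333,209) and (364,245), and the red-topped reject at (390,198). Look-alikes are pink at (303,150), (301,187) and (416,224), and purple at (331,166). The tub is at (290,268), lid (165,297), counter (137,217) with its post at (170,193), basket (233,195), tape (366,298) and cup (243,337). The side view agrees. I choose the two white tins plus the red one, and will check them in a crop.

Run:
```python
from h import *
d=load('scene'); im=d['image'][:,:,::-1]
cv2.imwrite('pics/c1.png',cv2.resize(im[135:285,285:435],None,fx=4,fy=4,interpolation=cv2.INTER_CUBIC))
cv2.imwrite('pics/c2.png',cv2.resize(im[175:350,105:350],(784,560),interpolation=cv2.INTER_CUBIC))
```

```text
(no output)
```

View pics/c1.png

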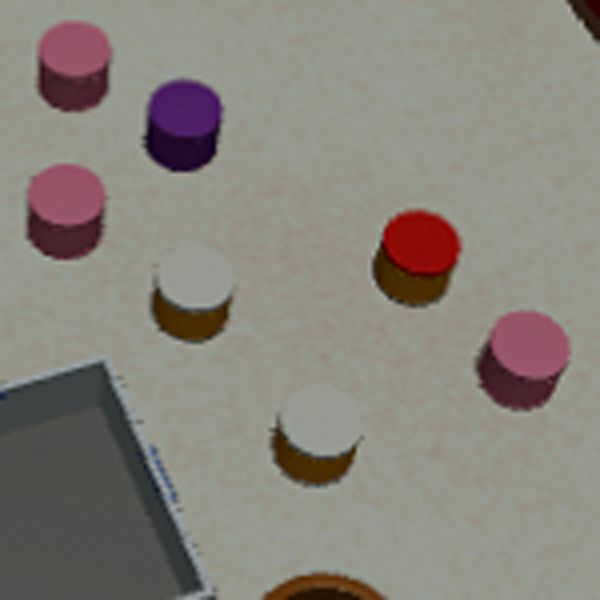

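View pics/c2.png

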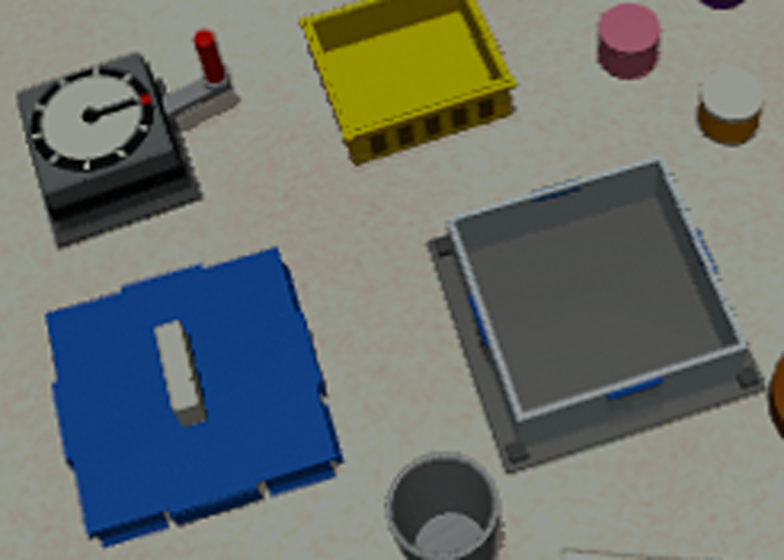

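The crop confirms white tops at scene (333.2,204.2) and (365.0,240.2), and the red one at (390,195.5). The second crop gives the tub rim corners, the grip bar, the counter (pointer on the red mark), the post and the basket rim.

Run:
```python
from h import *
d=load('scene')
np.set_printoptions(precision=4,suppress=True)
for n,(u,v),z in [('w1',(333.2,204.2),.036),('w2',(365,240.2),.036),('rej',(390,195.5),.036)]: print(n,px(d,u,v,z))
def c2(n,pts,z):
    P=np.array([px(d,105+u/3.2,175+v/3.2,z)[:2] for u,v in pts]); e=P[1]-P[0]
    print(n,P.mean(0),np.degrees(np.arctan2(*e[::-1])),np.linalg.norm(np.roll(P,-1,0)-P,axis=1)); print(P.round(3).tolist())
c2('tub',[(450,222),(660,162),(745,346),(520,418)],.052)
c2('grip',[(155,326),(180,321),(204,410),(181,420)],.054)
c2('lid',[(47,315),(277,248),(340,462),(100,545)],.015)
c2('bask',[(303,22),(515,85)],.045)
c2('bask2',[(352,153),(303,22)],.045)
c2('counter',[(90,115),(146,99)],.058)
c2('post',[(204,33),(90,115)],.086)
c2('cup',[(443,500),(443,501)],.085)
for p in [(366,298)]: print('tape',px(d,*p,.024))
```

```text
w1 [0.5441 0.1954 0.036 ]
w2 [0.6568 0.2325 0.036 ]
rej [0.556  0.3362 0.036 ]
tub [0.6768 0.0522] 93.10961649807084 [0.1529 0.151  0.1542 0.152 ]
[[0.605, -0.029], [0.597, 0.123], [0.748, 0.134], [0.757, -0.02]]
grip [ 0.6671 -0.2235] 87.76394794891405 [0.0166 0.0673 0.0156 0.0711]
[[0.632, -0.235], [0.633, -0.218], [0.7, -0.213], [0.703, -0.228]]
lid [ 0.663  -0.2242] 93.66423601828423 [0.165  0.169  0.1608 0.1749]
[[0.583, -0.314], [0.572, -0.149], [0.741, -0.137], [0.757, -0.297]]
bask [ 0.4519 -0.0262] 54.62947797954757 [0.1705 0.1705]
[[0.403, -0.096], [0.501, 0.043]]
bask2 [ 0.4652 -0.0892] -174.0657216834241 [0.1259 0.1259]
[[0.528, -0.083], [0.403, -0.096]]
counter [ 0.4529 -0.2382] 94.24081497021174 [0.0412 0.0412]
[[0.454, -0.259], [0.451, -0.218]]
post [ 0.451 -0.21 ] -60.42159640063798 [0.1004 0.1004]
[[0.426, -0.166], [0.476, -0.254]]
cup [ 0.8097 -0.08  ] -13.371600985436077 [0.0006 0.0006]
[[0.809, -0.08], [0.81, -0.08]]
tape [0.7852 0.1878 0.024 ]
```

```bash
cat >> h.py <<'E'
from scipy.spatial.transform import Rotation as Ro
def go(*targets):
    """each target (x,y,z,yaw): slide (cm) and delta_rot from the present pose"""
    o=observe(); R=Ro.from_euler('xyz',o['orientation'])
    for x,y,z,w in targets:
        T=Ro.from_euler('xyz',[np.pi,0,w])
        print('slide',(R.inv().apply(np.array([x,y,z])-o['tool_pos'])*100).round(2).tolist(),'rot',(R.inv()*T).as_rotvec().round(3).tolist())
E
python3 -c "
from h import *
go((.40,-.22,.24,-.2))"
```

```text
slide [32.17, -27.57, -0.91] rot [-0.002, 0.0, 0.486]
```

>>> {"name": "drive_tool", "arguments": {"plan": [{"jaw":1,"slide":[32.2,-27.6,-0.9],"delta_rot":[0,0,0.486]},{"jaw":1,"slide":[32.2,-27.6,-0.9],"delta_rot":[0,0,0.486]},{"jaw":1,"slide":[32.2,-27.6,-0.9],"delta_rot":[0,0,0.486]},{"jaw":1,"slide":[32.2,-27.6,-0.9],"delta_rot":[0,0,0.486]},{"jaw":1,"slide":[32.2,-27.6,-0.9],"delta_rot":[0,0,0.486]},{"jaw":1,"slide":[32.2,-27.6,-0.9],"delta_rot":[0,0,0.486]},{"jaw":1,"slide":[32.2,-27.6,-0.9],"delta_rot":[0,0,0.486]},{"jaw":1,"slide":[32.2,-27.6,-0.9],"delta_rot":[0,0,0.486]},{"jaw":1,"slide":[32.2,-27.6,-0.9],"delta_rot":[0,0,0.486]},{"jaw":1,"slide":[32.2,-27.6,-0.9],"delta_rot":[0,0,0.486]}]}}

```text
t: 0.93
tool_pos: [0.3962, -0.225, 0.24]
orientation: [-3.142, 0.0, -0.2]
ft_force: [0.7, -0.6, -0.3]
width: -0.0001
finger_force: 0.0
```

>>> {"name": "drive_tool", "arguments": {"plan": [{"jaw":1,"slide":[0,0,0],"delta_rot":[0,0,0]},{"jaw":1,"slide":[0,0,0],"delta_rot":[0,0,0]},{"jaw":1,"slide":[0,0,0],"delta_rot":[0,0,0]}]}}

```text
t: 1.18
tool_pos: [0.3956, -0.2269, 0.2398]
orientation: [3.141, 0.001, -0.199]
ft_force: [-0.1, -0.2, 0.6]
width: 0.0
finger_force: 0.0
```

```bash
python3 -c "
from h import *
shot('wrist','w1.png')"
```

```text
(no output)
```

View pics/w1.png

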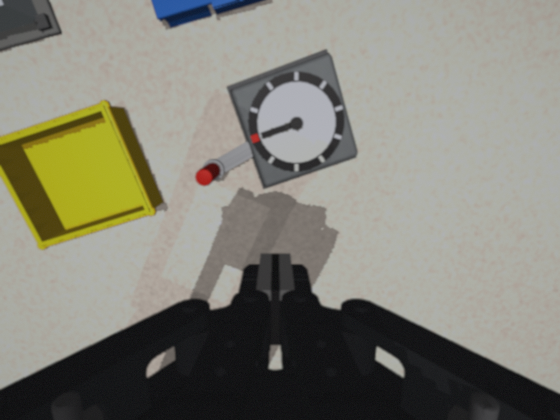

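The wrist view shows the dial centre at (297,123), the housing top corners at about (229,87), (327,52), (356,155) and (265,186), the post top at (205,176), and the basket rim corners at (0,145), (107,103), (153,213) and (42,247).

Run:
```python
from h import *
np.set_printoptions(precision=4,suppress=True)
d=load('wrist')
P=lambda pts,z:np.array([px(d,u,v,z)[:2] for u,v in pts])
ang=lambda e:np.degrees(np.arctan2(e[1],e[0]))
H=P([(229,87),(327,52),(356,155),(265,186)],.058); c=P([(297,123)],.058)[0]; p=P([(205,176)],.086)[0]
print('housing',H.mean(0),[ang(e) for e in np.roll(H,-1,0)-H],np.linalg.norm(np.roll(H,-1,0)-H,axis=1))
print('dial',c,'post',p,np.linalg.norm(p-c),ang(p-c))
B=P([(0,145),(107,103),(153,213),(42,247)],.045); print('bask',B.mean(0),B,[ang(e) for e in np.roll(B,-1,0)-B])
r=np.linalg.norm(p-c); a=ang(p-c)
for t in(0,57): print(c+.095*np.array([np.cos(np.radians(a-t)),np.sin(np.radians(a-t))]))
w=np.radians(a-28.5-90); f=np.array([np.cos(w),np.sin(w)]); n=np.array([-f[1],f[0]])
s=c+.095*np.array([np.cos(np.radians(a)),np.sin(np.radians(a))])+.006*n; e=c+.095*np.array([np.cos(np.radians(a-57)),np.sin(np.radians(a-57))])+.006*n
print('dir',w); S=s-.05*f; C=s-.019*f; E=e-.017*f; print('S,C,E',S,C,E)
go((*S,.10,w),(*S,.05,w),(*C,.05,w),(*E,.05,w))
```

```text
housing [ 0.4558 -0.2579] [np.float64(-83.13213290069582), np.float64(-171.9390149518371), np.float64(97.62430758006388), np.float64(7.970586747206122)] [0.0918 0.0947 0.0919 0.096 ]
dial [ 0.4547 -0.2603] post [ 0.4268 -0.1706] 0.0939186536453089 107.30990523063937
bask [ 0.4436 -0.0339] [[ 0.4896  0.025 ]
 [ 0.5072 -0.088 ]
 [ 0.3951 -0.0987]
 [ 0.3822  0.0259]] [np.float64(-81.13512922408698), np.float64(-174.58305090348983), np.float64(95.92016854187743), np.float64(-0.4518214374521119)]
[ 0.4265 -0.1696]
[ 0.5154 -0.1872]
dir -0.19530399733553844
S,C,E [ 0.3786 -0.154 ] [ 0.409 -0.16 ] [ 0.4999 -0.178 ]
slide [-3.09, -6.89, 13.98] rot [0.0, 0.001, -0.005]
slide [-3.09, -6.89, 18.98] rot [0.0, 0.001, -0.005]
slide [0.01, -6.9, 18.98] rot [0.0, 0.001, -0.005]
slide [9.28, -6.95, 18.97] rot [0.0, 0.001, -0.005]
```

>>> {"name": "drive_tool", "arguments": {"plan": [{"jaw":1,"slide":[-3.1,-6.9,5],"delta_rot":[0,0,0]},{"jaw":1,"slide":[-3.1,-6.9,5],"delta_rot":[0,0,0]},{"jaw":1,"slide":[-3.1,-6.9,9],"delta_rot":[0,0,0]},{"jaw":1,"slide":[-3.1,-6.9,13],"delta_rot":[0,0,0]},{"jaw":1,"slide":[-3.1,-6.9,16],"delta_rot":[0,0,0]},{"jaw":1,"slide":[-3.1,-6.9,19],"delta_rot":[0,0,0]},{"jaw":1,"slide":[-3.1,-6.9,19],"delta_rot":[0,0,0]},{"jaw":1,"slide":[-3.1,-6.9,19],"delta_rot":[0,0,0]},{"jaw":1,"slide":[-3.1,-6.9,19],"delta_rot":[0,0,0]}]}}

```text
t: 1.98
tool_pos: [0.3797, -0.1546, 0.0518]
orientation: [3.141, -0.001, -0.202]
ft_force: [1.4, 0.1, -0.4]
width: 0.0002
finger_force: 0.0
```

>>> {"name": "drive_tool", "arguments": {"plan": [{"jaw":1,"slide":[2,0,0],"delta_rot":[0,0,0]},{"jaw":1,"slide":[4,0,0],"delta_rot":[0,0,0]},{"jaw":1,"slide":[6,0,0],"delta_rot":[0,0,0]},{"jaw":1,"slide":[8,0,0],"delta_rot":[0,0,0]},{"jaw":1,"slide":[10,0,0],"delta_rot":[0,0,0]},{"jaw":1,"slide":[11,0,0],"delta_rot":[0,0,0]},{"jaw":1,"slide":[11,0,0],"delta_rot":[0,0,0]},{"jaw":1,"slide":[11,0,0],"delta_rot":[0,0,0]}]}}

```text
t: 2.65
tool_pos: [0.4876, -0.1763, 0.0523]
orientation: [3.141, -0.0, -0.201]
ft_force: [-7.3, 0.3, 1.3]
width: 0.0001
finger_force: 3.3
```

Force −7 N: the lever is being pushed. I'll go on in small steps to the stop.

>>> {"name": "drive_tool", "arguments": {"plan": [{"jaw":1,"slide":[0.6,0,0],"delta_rot":[0,0,0]},{"jaw":1,"slide":[1.0,0,0],"delta_rot":[0,0,0]},{"jaw":1,"slide":[1.2,0,0],"delta_rot":[0,0,0]},{"jaw":1,"slide":[1.2,0,0],"delta_rot":[0,0,0]}]}}

```text
t: 2.98
tool_pos: [0.4973, -0.1793, 0.0521]
orientation: [3.139, 0.003, -0.201]
ft_force: [-14.9, -3.2, 4.7]
width: -0.0001
finger_force: 6.9
```

>>> {"name": "drive_tool", "arguments": {"plan": [{"jaw":1,"slide":[0.2,0,0],"delta_rot":[0,0,0]},{"jaw":1,"slide":[0.3,0,0],"delta_rot":[0,0,0]},{"jaw":1,"slide":[0.3,0,0],"delta_rot":[0,0,0]}]}}

```text
t: 3.23
tool_pos: [0.4975, -0.1793, 0.0519]
orientation: [3.14, 0.009, -0.201]
ft_force: [-30.6, 0.5, 16.6]
width: 0.0001
finger_force: 14.8
```

Stop reached: force rose with no motion. Now back to start, then the second stroke.

>>> {"name": "drive_tool", "arguments": {"plan": [{"jaw":1,"slide":[-3,0,0],"delta_rot":[0,0,0]},{"jaw":1,"slide":[-6,0,0],"delta_rot":[0,0,0]},{"jaw":1,"slide":[-9,0,0],"delta_rot":[0,0,0]},{"jaw":1,"slide":[-11,0,0],"delta_rot":[0,0,0]},{"jaw":1,"slide":[-12.5,0,0],"delta_rot":[0,0,0]},{"jaw":1,"slide":[-12.5,0,0],"delta_rot":[0,0,0]},{"jaw":1,"slide":[-12.5,0,0],"delta_rot":[0,0,0]},{"jaw":1,"slide":[-12.5,0,0],"delta_rot":[0,0,0]},{"jaw":1,"slide":[-12.5,0,0],"delta_rot":[0,0,0]}]}}

```text
t: 3.98
tool_pos: [0.3808, -0.1542, 0.0516]
orientation: [3.141, -0.003, -0.2]
ft_force: [-0.3, 0.7, 1.2]
width: -0.0002
finger_force: 0.0
```

```bash
python3 -c "
from h import *
for n in ('wrist',):
    d=shot(n,'w2.png')
d=shot('scene','s2.png'); cv2.imwrite('pics/s2c.png',cv2.resize(d['image'][170:260,95:195,::-1],None,fx=4,fy=4,interpolation=2))
cv2.imwrite('pics/m2.png',np.hstack([cv2.imread('pics/s2c.png')[:315],cv2.resize(cv2.imread('pics/w2.png'),(400,315))]))"
```

```text
(no output)
```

View pics/m2.png

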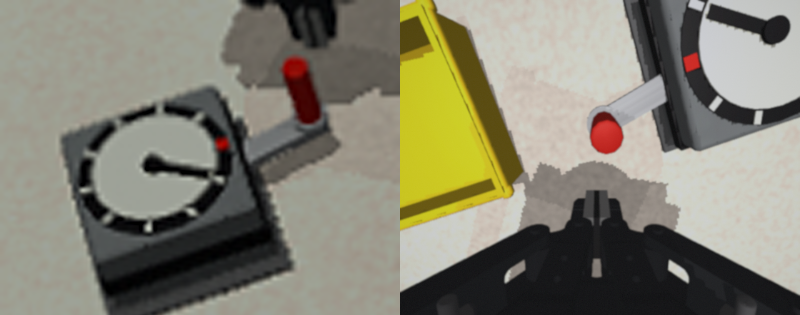

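The pointer has moved exactly one mark clockwise of the red one, with the post back home at about (300,80) in the left half. Second stroke.

>>> {"name": "drive_tool", "arguments": {"plan": [{"jaw":1,"slide":[2,0,0],"delta_rot":[0,0,0]},{"jaw":1,"slide":[4,0,0],"delta_rot":[0,0,0]},{"jaw":1,"slide":[6,0,0],"delta_rot":[0,0,0]},{"jaw":1,"slide":[8,0,0],"delta_rot":[0,0,0]},{"jaw":1,"slide":[9.5,0,0],"delta_rot":[0,0,0]},{"jaw":1,"slide":[11,0,0],"delta_rot":[0,0,0]},{"jaw":1,"slide":[12,0,0],"delta_rot":[0,0,0]},{"jaw":1,"slide":[12.4,0,0],"delta_rot":[0,0,0]},{"jaw":1,"slide":[12.4,0,0],"delta_rot":[0,0,0]},{"jaw":1,"slide":[12.4,0,0],"delta_rot":[0,0,0]}]}}

```text
t: 4.92
tool_pos: [0.4974, -0.1778, 0.0481]
orientation: [3.141, 0.009, -0.2]
ft_force: [-14.9, -2.8, 4.7]
width: 0.0001
finger_force: 6.9
```

>>> {"name": "drive_tool", "arguments": {"plan": [{"jaw":1,"slide":[0,0,0],"delta_rot":[0,0,0]},{"jaw":1,"slide":[-3,0,0],"delta_rot":[0,0,0]},{"jaw":1,"slide":[-6,0,0],"delta_rot":[0,0,0]},{"jaw":1,"slide":[-9,0,0],"delta_rot":[0,0,0]},{"jaw":1,"slide":[-12.4,0,0],"delta_rot":[0,0,0]},{"jaw":1,"slide":[-12.4,0,0],"delta_rot":[0,0,0]},{"jaw":1,"slide":[-12.4,0,0],"delta_rot":[0,0,0]},{"jaw":0,"slide":[-12.4,0,-5],"delta_rot":[0,0,0]},{"jaw":0,"slide":[-12.4,0,-10],"delta_rot":[0,0,0]},{"jaw":0,"slide":[-12.4,0,-15],"delta_rot":[0,0,0]}]}}

```text
t: 5.75
tool_pos: [0.3797, -0.1532, 0.1768]
orientation: [-3.141, 0.001, -0.2]
ft_force: [1.0, -0.1, -0.8]
width: 0.0356
finger_force: 0.0
```

```bash
python3 -c "
from h import *
d=shot('scene','s3.png'); cv2.imwrite('pics/s3c.png',np.hstack([cv2.resize(d['image'][170:270,95:195,::-1],None,fx=4,fy=4,interpolation=2),cv2.resize(d['image'][160:260,310:410,::-1],None,fx=4,fy=4,interpolation=2)]))
go((.50,.05,.16,1.63),(.5441,.1954,.12,1.63),(.5441,.1954,.007,1.63))"
```

```text
slide [7.26, -22.46, 2.69] rot [0.014, -0.005, -1.83]
slide [8.65, -37.6, 6.65] rot [0.014, -0.005, -1.83]
slide [8.51, -37.64, 17.95] rot [0.014, -0.005, -1.83]
```

View pics/s3c.png

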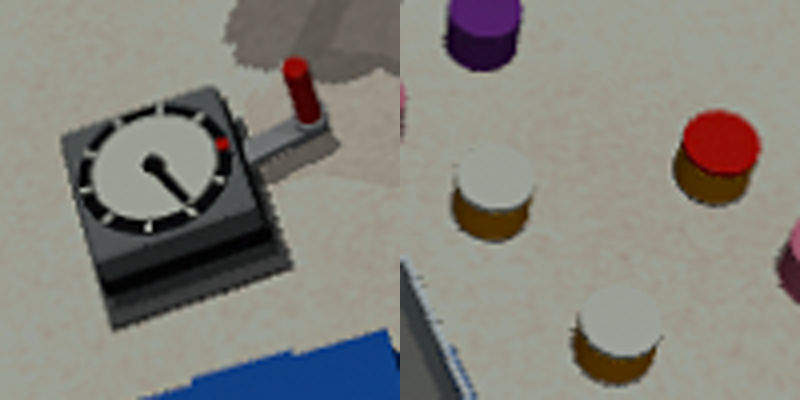

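The pointer is on the second mark and the lever is home. The tins have not moved. Next is the move above the first white tin.

>>> {"name": "drive_tool", "arguments": {"plan": [{"jaw":0,"slide":[8.5,-37.6,2.5],"delta_rot":[0,0,-1.83]},{"jaw":0,"slide":[8.5,-37.6,2.5],"delta_rot":[0,0,-1.83]},{"jaw":0,"slide":[8.5,-37.6,2.5],"delta_rot":[0,0,-1.83]},{"jaw":0,"slide":[8.5,-37.6,2.5],"delta_rot":[0,0,-1.83]},{"jaw":0,"slide":[8.5,-37.6,2.5],"delta_rot":[0,0,-1.83]},{"jaw":0,"slide":[8.5,-37.6,2.5],"delta_rot":[0,0,-1.83]},{"jaw":0,"slide":[8.5,-37.6,2.5],"delta_rot":[0,0,-1.83]},{"jaw":0,"slide":[8.5,-37.6,2.5],"delta_rot":[0,0,-1.83]},{"jaw":0,"slide":[8.5,-37.6,2.5],"delta_rot":[0,0,-1.83]},{"jaw":0,"slide":[8.5,-37.6,2.5],"delta_rot":[0,0,-1.83]}]}}

```text
t: 6.63
tool_pos: [0.5396, 0.2043, 0.1493]
orientation: [-3.141, -0.002, 1.059]
ft_force: [1.4, 1.1, -0.9]
width: 0.0856
finger_force: 0.0
```

```bash
python3 -c "
from h import *
d=load('scene')
for p in ((302,183),(303.5,148),(331,162),(416,220)): print(px(d,*p,.036))
go((.5441,.1954,.15,1.63))"
```

```text
[0.46460235 0.14274955 0.036     ]
[0.35726398 0.17948991 0.036     ]
[0.4199833  0.23243271 0.036     ]
[0.63779255 0.36821364 0.036     ]
slide [-0.56, 0.83, -0.07] rot [0.001, -0.002, -0.571]
```

>>> {"name": "drive_tool", "arguments": {"plan": [{"jaw":0,"slide":[-0.6,0.8,0],"delta_rot":[0,0,-0.571]},{"jaw":0,"slide":[-0.6,0.8,0],"delta_rot":[0,0,-0.571]},{"jaw":0,"slide":[-0.6,0.8,0],"delta_rot":[0,0,-0.571]},{"jaw":0,"slide":[-0.6,0.8,0],"delta_rot":[0,0,-0.571]},{"jaw":0,"slide":[-0.6,0.8,0],"delta_rot":[0,0,-0.571]},{"jaw":0,"slide":[-0.6,0.8,0],"delta_rot":[0,0,-0.571]},{"jaw":0,"slide":[-0.6,0.8,0],"delta_rot":[0,0,-0.571]}]}}

```text
t: 7.22
tool_pos: [0.5422, 0.1897, 0.15]
orientation: [3.141, -0.0, 1.618]
ft_force: [-0.8, 0.3, -0.1]
width: 0.0853
finger_force: 0.0
```

Run:
```python
from h import *
d=shot('wrist','w4.png'); hsv=cv2.cvtColor(d['image'],cv2.COLOR_RGB2HSV)
# orange label / tops: list blobs of tin tops at z .036 by depth
h,w=d['z_map'].shape
X=np.zeros((h,w,3),np.float32)
R=cv2.Rodrigues(d['rvec'])[0]; t=np.ravel(d['tvec'])
K=np.array([[d['fx'],0,d['cx']],[0,d['fy'],d['cy']],[0,0,1]],float)
u,v=np.meshgrid(np.arange(w),np.arange(h))
un=cv2.undistortPoints(np.stack([u,v],-1).reshape(-1,1,2).astype(np.float64),K,np.array([float(d['k1']),0,0,0])).reshape(h,w,2)
P=np.dstack([un,np.ones((h,w))])*d['z_map'][...,None]; W=(P-t)@R
m=((abs(W[...,2]-.036)<.005)&(d['z_map']>0)).astype(np.uint8)
n,l,s,c=cv2.connectedComponentsWithStats(m)
for i in range(1,n):
    if s[i,4]>300: q=W[l==i]; print(c[i].round(),s[i,4],q.mean(0).round(4),(q.min(0)+q.max(0))[:2].round(4)/2,d['image'][l==i].mean(0).round())
print(observe()['tool_pos'])
go((.5441,.1954,.007,1.63))
```

```text
[302.  15.] 2030 [0.5533 0.3255 0.0357] [0.55305 0.32455] [167.  48.  43.]
[111. 144.] 3396 [0.4181 0.2337 0.0359] [0.4175  0.23325] [75. 40. 93.]
[425. 159.] 3268 [0.6528 0.2341 0.036 ] [0.6537 0.2335] [173. 175. 179.]
[274. 199.] 2813 [0.541  0.1976 0.0361] [0.54085 0.19705] [120. 119. 112.]
[ 31. 207.] 3027 [0.3525 0.1816 0.0359] [0.35135 0.18055] [169.  95. 116.]
[179. 257.] 2131 [0.4653 0.1449 0.036 ] [0.46325 0.142  ] [136.  76.  92.]
[472. 284.] 506 [0.7091 0.133  0.0358] [0.7074 0.1332] [74. 78. 79.]
[344. 296.] 395 [0.6039 0.1161 0.0361] [0.6102  0.09185] [70. 74. 76.]
[508. 316.] 340 [0.7448 0.1045 0.0356] [0.7449  0.10315] [62. 66. 67.]
[0.54197895 0.18962722 0.1500369 ]
slide [0.57, 0.23, 14.3] rot [0.0, -0.0, -0.012]
```

>>> {"name": "drive_tool", "arguments": {"plan": [{"jaw":0,"slide":[0.75,0,4],"delta_rot":[0,0,0]},{"jaw":0,"slide":[0.75,0,8],"delta_rot":[0,0,0]},{"jaw":0,"slide":[0.75,0,11.5],"delta_rot":[0,0,0]},{"jaw":0,"slide":[0.75,0,14.2],"delta_rot":[0,0,0]},{"jaw":0,"slide":[0.75,0,14.2],"delta_rot":[0,0,0]},{"jaw":1,"slide":[0.75,0,14.2],"delta_rot":[0,0,0]},{"jaw":1,"slide":[0.75,0,14.2],"delta_rot":[0,0,0]},{"jaw":1,"slide":[0.75,0,14.2],"delta_rot":[0,0,0]},{"jaw":1,"slide":[0.75,0,14.2],"delta_rot":[0,0,0]},{"jaw":1,"slide":[0.75,0,14.2],"delta_rot":[0,0,0]}], "force": 60}}

```text
t: 8.1
tool_pos: [0.5436, 0.1974, 0.0116]
orientation: [3.136, -0.001, 1.62]
ft_force: [-0.1, 0.8, 6.8]
width: 0.0464
finger_force: 62.0
```

>>> {"name": "drive_tool", "arguments": {"plan": [{"jaw":1,"slide":[0,0,0],"delta_rot":[0,0,0]},{"jaw":1,"slide":[0,0,-3],"delta_rot":[0,0,0]},{"jaw":1,"slide":[0,0,-6],"delta_rot":[0,0,0]},{"jaw":1,"slide":[0,0,-9],"delta_rot":[0,0,0]},{"jaw":1,"slide":[0,0,-11],"delta_rot":[0,0,0]},{"jaw":1,"slide":[0,0,-11],"delta_rot":[0,0,0]},{"jaw":1,"slide":[0,0,-11],"delta_rot":[0,0,0]}]}}

```text
t: 8.68
tool_pos: [0.5427, 0.1972, 0.1213]
orientation: [3.136, -0.001, 1.621]
ft_force: [-0.2, -0.3, -1.3]
width: 0.046
finger_force: 62.0
```

Run:
```python
from h import *
a=np.radians(3.5); c=np.array([.6768,.0522])
for s in (.034,-.034):
    p=c+s*np.array([-np.sin(a),np.cos(a)]); print(p); go((*p,.118,1.632),(*p,.014,1.632))
```

```text
[0.67472435 0.08613658]
slide [-11.75, 12.63, 0.38] rot [0.006, -0.001, -0.011]
slide [-11.76, 12.57, 10.78] rot [0.006, -0.001, -0.011]
[0.67887565 0.01826342]
slide [-18.55, 12.71, 0.37] rot [0.006, -0.001, -0.011]
slide [-18.56, 12.65, 10.77] rot [0.006, -0.001, -0.011]
```

>>> {"name": "drive_tool", "arguments": {"plan": [{"jaw":1,"slide":[-4,3,0],"delta_rot":[0,0,0]},{"jaw":1,"slide":[-7.2,5,0],"delta_rot":[0,0,0]},{"jaw":1,"slide":[-10.4,7.2,0],"delta_rot":[0,0,0]},{"jaw":1,"slide":[-13.6,9.3,0],"delta_rot":[0,0,0]},{"jaw":1,"slide":[-16.5,11.3,0],"delta_rot":[0,0,0]},{"jaw":1,"slide":[-18.6,12.7,0],"delta_rot":[0,0,0]},{"jaw":1,"slide":[-18.6,12.7,0],"delta_rot":[0,0,0]},{"jaw":1,"slide":[-18.6,12.7,0],"delta_rot":[0,0,0]},{"jaw":1,"slide":[-18.6,12.7,0],"delta_rot":[0,0,0]}]}}

```text
t: 9.43
tool_pos: [0.6758, 0.0175, 0.1163]
orientation: [-3.139, -0.001, 1.62]
ft_force: [-0.6, -0.9, -0.6]
width: 0.0462
finger_force: 62.3
```

```bash
cat >> h.py <<'E'
def cloud(d):
    h,w=d['z_map'].shape; R=cv2.Rodrigues(d['rvec'])[0]; t=np.ravel(d['tvec'])
    K=np.array([[d['fx'],0,d['cx']],[0,d['fy'],d['cy']],[0,0,1]],float)
    u,v=np.meshgrid(np.arange(w),np.arange(h))
    un=cv2.undistortPoints(np.stack([u,v],-1).reshape(-1,1,2).astype(np.float64),K,np.array([float(d['k1']),0,0,0])).reshape(h,w,2)
    W=(np.dstack([un,np.ones((h,w))])*d['z_map'][...,None]-t)@R; W[d['z_map']<=0]=np.nan
    return W
def blobs(d,z,tol=.004,n=300):
    W=cloud(d); m=(abs(W[...,2]-z)<tol).astype(np.uint8)
    k,l,s,c=cv2.connectedComponentsWithStats(m)
    for i in range(1,k):
        if s[i,4]>n: q=W[l==i]; print(c[i].round(),s[i,4],'mid',((q.min(0)+q.max(0))/2).round(4),'rect',[np.round(x,4) for x in cv2.minAreaRect(q[:,:2].astype(np.float32))],d['image'][l==i].mean(0).round())
E
python3 - <<'E'
from h import *
d=shot('wrist','w5.png'); print('rim');blobs(d,.052,.003,200); 
d=shot('scene','s5.png'); print('rim');blobs(d,.052,.004,150); print('lid');blobs(d,.054,.004,20); print('tins');blobs(d,.036,.004,100)
print(observe()['tool_pos'],observe()['width'])
E
```

```text
rim
[274. 117.] 7376 mid [0.6726 0.0521 0.0518] rect [array([0.6726, 0.0531]), array([0.1631, 0.1605]), np.float64(3.243)] [184. 189. 196.]
rim
[462. 120.] 408 mid [0.3188 0.6986 0.052 ] rect [array([0.3891, 0.6456]), array([0.4296, 0.2085]), np.float64(58.776)] [70. 18. 11.]
[293. 269.] 596 mid [0.6734 0.052  0.052 ] rect [array([0.6749, 0.0522]), array([0.1639, 0.1613]), np.float64(3.8419)] [109. 118. 124.]
[160. 289.] 252 mid [ 0.6626 -0.2265  0.052 ] rect [array([ 0.6629, -0.2266]), array([0.0643, 0.0189]), np.float64(2.8374)] [144. 148. 141.]
lid
[493.  64.] 22 mid [0.1901 0.8375 0.056 ] rect [array([0.1891, 0.8393]), array([0.0194, 0.036 ]), np.float64(57.1473)] [136.  97.  58.]
[463.  69.] 43 mid [0.1904 0.7325 0.0554] rect [array([0.1885, 0.7285]), array([0.0234, 0.0629]), np.float64(65.1286)] [139.  99.  59.]
[477.  67.] 26 mid [0.1924 0.7787 0.0563] rect [array([0.1918, 0.777 ]), array([0.0176, 0.0497]), np.float64(35.9896)] [136.  97.  58.]
[488.  76.] 147 mid [0.241  0.7907 0.0553] rect [array([0.2463, 0.7941]), array([0.0787, 0.1462]), np.float64(7.5291)] [134.  95.  57.
[... 3849 characters left out ...]
8] rect [array([0.4698, 0.1488]), array([0.0257, 0.0461]), np.float64(52.0819)] [153.  87. 106.]
[390. 195.] 255 mid [0.5542 0.3377 0.0359] rect [array([0.5539, 0.3383]), array([0.0459, 0.0477]), np.float64(69.1425)] [148.  22.  14.]
[151. 220.] 273 mid [ 0.4643 -0.2302  0.036 ] rect [array([ 0.474, -0.225]), array([0.071 , 0.1626]), np.float64(45.6711)] [48. 49. 49.]
[417. 221.] 287 mid [0.64   0.3696 0.0359] rect [array([0.6405, 0.3697]), array([0.0479, 0.0476]), np.float64(66.2616)] [155.  89. 108.]
[365. 240.] 307 mid [0.6543 0.2323 0.0361] rect [array([0.6559, 0.233 ]), array([0.0457, 0.0471]), np.float64(30.7734)] [154. 158. 149.]
[0.67590584 0.01831168 0.11716167] 0.046113625756526264
```

View pics/w5.png

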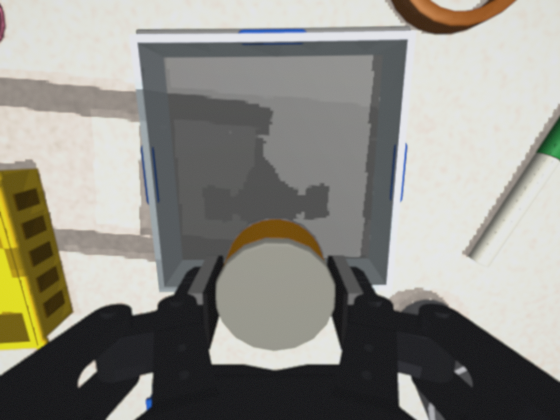

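The wrist view shows the tin held squarely at (275,290) over the tub's near half. Its rim spans (138,33) to (408,290). Depth puts the tub centre at (0.673, 0.0525), so I lower straight down.

>>> {"name": "drive_tool", "arguments": {"plan": [{"jaw":1,"slide":[0,0,3],"delta_rot":[0,0,0]},{"jaw":1,"slide":[0,0,6],"delta_rot":[0,0,0]},{"jaw":1,"slide":[0,0,8],"delta_rot":[0,0,0]},{"jaw":1,"slide":[0,0,9.2],"delta_rot":[0,0,0]},{"jaw":1,"slide":[0,0,9.8],"delta_rot":[0,0,0]},{"jaw":1,"slide":[0,0,9.9],"delta_rot":[0,0,0]},{"jaw":1,"slide":[0,0,9.9],"delta_rot":[0,0,0]},{"jaw":1,"slide":[0,0,9.9],"delta_rot":[0,0,0]}]}}

```text
t: 10.2
tool_pos: [0.6783, 0.0174, 0.0212]
orientation: [3.139, 0.0, 1.621]
ft_force: [-0.3, -0.3, -0.7]
width: 0.0464
finger_force: 62.3
```

Run:
```python
from h import *
d=shot('wrist','w6.png'); print(blobs(d,.040,.008,1000)); print(observe()['tool_pos'],observe()['width'])
```

```text
[ 54. 152.] 9065 mid [0.5968 0.0603 0.04  ] rect [array([0.5969, 0.0603]), array([0.0031, 0.1176]), np.float64(3.313)] [85. 90. 95.]
[475. 146.] 7905 mid [0.7467 0.0694 0.04  ] rect [array([0.7468, 0.0694]), array([0.003 , 0.1158]), np.float64(3.2438)] [82. 89. 93.]
[275. 290.] 12359 mid [0.6775 0.0171 0.04  ] rect [array([0.6758, 0.0217]), array([0.0519, 0.0585]), np.float64(55.1698)] [142. 139. 129.]
None
[0.67846695 0.01730047 0.02132711] 0.04611653496774294
```

>>> {"name": "drive_tool", "arguments": {"plan": [{"jaw":1,"slide":[0,0,0.3],"delta_rot":[0,0,0]},{"jaw":1,"slide":[0,0,0.5],"delta_rot":[0,0,0]},{"jaw":1,"slide":[0,0,0.5],"delta_rot":[0,0,0]},{"jaw":1,"slide":[0,0,0.5],"delta_rot":[0,0,0]}]}}

```text
t: 10.58
tool_pos: [0.678, 0.0171, 0.0157]
orientation: [3.139, 0.0, 1.621]
ft_force: [-2.3, 0.4, 5.8]
width: 0.0462
finger_force: 62.5
```

>>> {"name": "drive_tool", "arguments": {"plan": [{"jaw":0.25,"slide":[0,0,0],"delta_rot":[0,0,0]},{"jaw":0.25,"slide":[0,0,0],"delta_rot":[0,0,0]},{"jaw":0.25,"slide":[0,0,0],"delta_rot":[0,0,0]},{"jaw":0.25,"slide":[0,0,0],"delta_rot":[0,0,0]},{"jaw":0.25,"slide":[0,0,-3],"delta_rot":[0,0,0]},{"jaw":0.25,"slide":[0,0,-6],"delta_rot":[0,0,0]},{"jaw":0,"slide":[0,0,-10],"delta_rot":[0,0,0]},{"jaw":0,"slide":[0,0,-13],"delta_rot":[0,0,0]},{"jaw":0,"slide":[0,0,-13],"delta_rot":[0,0,0]},{"jaw":0,"slide":[0,0,-13],"delta_rot":[0,0,0]}]}}

```text
t: 11.42
tool_pos: [0.679, 0.0172, 0.1478]
orientation: [3.135, 0.001, 1.621]
ft_force: [0.3, -0.2, -0.6]
width: 0.0854
finger_force: 0.0
```

Run:
```python
from h import *
d=shot('wrist','w7.png'); print('floor tops');blobs(d,.040,.0035,800);
d=shot('scene','s7.png'); print('tins');blobs(d,.036,.004,200)
print(observe()['tool_pos'])
go((.654,.2335,.15,1.63),(.654,.2335,.009,1.63))
```

```text
floor tops
[265. 165.] 2245 mid [0.6726 0.0514 0.04  ] rect [array([0.6726, 0.0515]), array([0.1515, 0.1511]), np.float64(3.4775)] [74. 78. 81.]
[ 43. 239.] 818 mid [ 0.5026 -0.0212  0.0401] rect [array([ 0.5024, -0.0211]), array([0.0061, 0.1336]), np.float64(6.1487)] [127. 108.  24.]
[272. 210.] 2866 mid [0.6772 0.0167 0.0396] rect [array([0.6772, 0.0167]), array([0.0465, 0.0472]), np.float64(1.5962)] [137. 136. 128.]
tins
[440. 125.] 244 mid [0.3188 0.6171 0.036 ] rect [array([0.357 , 0.5602]), array([0.3168, 0.1503]), np.float64(40.6188)] [53.  3.  3.]
[331. 162.] 220 mid [0.4188 0.2321 0.0358] rect [array([0.4188, 0.232 ]), array([0.0467, 0.0464]), np.float64(2.1264)] [ 84.  38. 105.]
[390. 195.] 253 mid [0.5552 0.338  0.0356] rect [array([0.5547, 0.3377]), array([0.0475, 0.0464]), np.float64(45.4442)] [148.  21.  14.]
[151. 220.] 258 mid [ 0.464  -0.2302  0.036 ] rect [array([ 0.4725, -0.2252]), array([0.0686, 0.1637]), np.float64(44.7476)] [49. 49. 49.]
[417. 221.] 288 mid [0.6396 0.3705 0.0359] rect [array([0.641 , 0.3696]), array([0.0483, 0.0474]), np.float64(69.1373)] [154.  89. 108.]
[365. 240.] 306 mid [0.6548 0.2324 0.036 ] rect [array([0.655 , 0.2321]), array([0.0483, 0.047 ]), np.float64(7.4613)] [154. 158. 149.]
[275. 273.] 231 mid [0.6792 0.0167 0.0363] rect [array([0.6804, 0.0154]), array([0.0464, 0.0425]), np.float64(42.2468)] [104. 104.  93.]
[0.67639426 0.01728369 0.14318045]
slide [21.71, -1.16, -0.68] rot [-0.001, -0.0, -0.009]
slide [21.7, -1.14, 13.42] rot [-0.001, -0.0, -0.009]
```

>>> {"name": "drive_tool", "arguments": {"plan": [{"jaw":0,"slide":[4,-0.2,0],"delta_rot":[0,0,0]},{"jaw":0,"slide":[8,-0.4,0],"delta_rot":[0,0,0]},{"jaw":0,"slide":[12,-0.7,0],"delta_rot":[0,0,0]},{"jaw":0,"slide":[16,-0.9,0],"delta_rot":[0,0,0]},{"jaw":0,"slide":[20,-1.1,0],"delta_rot":[0,0,0]},{"jaw":0,"slide":[21.7,-1.2,0],"delta_rot":[0,0,0]},{"jaw":0,"slide":[21.7,-1.2,0],"delta_rot":[0,0,0]},{"jaw":0,"slide":[21.7,-1.2,0],"delta_rot":[0,0,0]}]}}

```text
t: 12.18
tool_pos: [0.6527, 0.234, 0.1418]
orientation: [-3.138, 0.001, 1.623]
ft_force: [0.3, -0.1, -0.5]
width: 0.0854
finger_force: 0.0
```

Run:
```python
from h import *
d=shot('wrist','w8.png'); blobs(d,.036,.003,800); print(observe()['tool_pos'])
go((.654,.2335,.009,1.63))
```

```text
[266.  21.] 2984 mid [0.6391 0.3614 0.0358] rect [array([0.6395, 0.3608]), array([0.0472, 0.0292]), np.float64(3.1504)] [173. 121. 144.]
[137.  55.] 4330 mid [0.5534 0.3375 0.0358] rect [array([0.5532, 0.3372]), array([0.0472, 0.0478]), np.float64(56.563)] [171.  39.  34.]
[277. 211.] 2886 mid [0.6534 0.2334 0.0357] rect [array([0.6532, 0.2333]), array([0.0469, 0.047 ]), np.float64(4.4309)] [123. 122. 114.]
[ 40. 306.] 2388 mid [0.4633 0.1414 0.0357] rect [array([0.4639, 0.1428]), array([0.0457, 0.0476]), np.float64(69.4934)] [143.  81.  98.]
[0.6532417  0.23266624 0.14211945]
slide [0.1, 0.12, 13.31] rot [-0.003, 0.001, -0.009]
```

>>> {"name": "drive_tool", "arguments": {"plan": [{"jaw":0,"slide":[0,0,4],"delta_rot":[0,0,0]},{"jaw":0,"slide":[0,0,8],"delta_rot":[0,0,0]},{"jaw":0,"slide":[0,0,11],"delta_rot":[0,0,0]},{"jaw":0,"slide":[0,0,13.2],"delta_rot":[0,0,0]},{"jaw":0,"slide":[0,0,13.2],"delta_rot":[0,0,0]},{"jaw":1,"slide":[0,0,13.2],"delta_rot":[0,0,0]},{"jaw":1,"slide":[0,0,13.2],"delta_rot":[0,0,0]},{"jaw":1,"slide":[0,0,13.2],"delta_rot":[0,0,0]},{"jaw":1,"slide":[0,0,13.2],"delta_rot":[0,0,0]},{"jaw":1,"slide":[0,0,13.2],"delta_rot":[0,0,0]}], "force": 60}}

```text
t: 13.07
tool_pos: [0.6567, 0.2337, 0.0158]
orientation: [3.136, -0.001, 1.621]
ft_force: [1.3, -1.4, 7.1]
width: 0.0459
finger_force: 62.3
```

>>> {"name": "drive_tool", "arguments": {"plan": [{"jaw":1,"slide":[0,0,0],"delta_rot":[0,0,0]},{"jaw":1,"slide":[0,0,-3],"delta_rot":[0,0,0]},{"jaw":1,"slide":[0,0,-6],"delta_rot":[0,0,0]},{"jaw":1,"slide":[0,0,-9],"delta_rot":[0,0,0]},{"jaw":1,"slide":[0,0,-11],"delta_rot":[0,0,0]},{"jaw":1,"slide":[0,0,-11],"delta_rot":[0,0,0]},{"jaw":1,"slide":[0,0,-11],"delta_rot":[0,0,0]}]}}

```text
t: 13.65
tool_pos: [0.6559, 0.2339, 0.1256]
orientation: [3.136, -0.001, 1.621]
ft_force: [0.3, -1.3, -1.4]
width: 0.0461
finger_force: 61.8
```

Run:
```python
from h import *
go((.671,.086,.12,1.63),(.671,.086,.017,1.63))
```

```text
slide [-14.85, 0.76, 0.55] rot [0.006, -0.001, -0.009]
slide [-14.86, 0.7, 10.85] rot [0.006, -0.001, -0.009]
```

>>> {"name": "drive_tool", "arguments": {"plan": [{"jaw":1,"slide":[-4,0.2,0],"delta_rot":[0,0,0]},{"jaw":1,"slide":[-8,0.4,0],"delta_rot":[0,0,0]},{"jaw":1,"slide":[-12,0.6,0],"delta_rot":[0,0,0]},{"jaw":1,"slide":[-14.8,0.7,0],"delta_rot":[0,0,0]},{"jaw":1,"slide":[-14.8,0.7,0],"delta_rot":[0,0,0]},{"jaw":1,"slide":[-14.8,0.7,0],"delta_rot":[0,0,0]},{"jaw":1,"slide":[-14.8,0.7,0],"delta_rot":[0,0,0]}]}}

```text
t: 14.23
tool_pos: [0.6677, 0.0862, 0.1208]
orientation: [-3.14, -0.001, 1.62]
ft_force: [-0.8, 0.2, -1.0]
width: 0.046
finger_force: 61.8
```

Run:
```python
from h import *
o=observe(); print(o['tool_pos'],o['width'],o['finger_force'])
d=shot('wrist','w9.png'); blobs(d,o['tool_pos'][2]+.0205,.006,2000)
go((.671,.086,.0205,1.63))
```

```text
[0.66766561 0.08619726 0.12080422] 0.045991636758265744 61.840585470199585
[275. 287.] 11187 mid [0.667  0.0866 0.1413] rect [array([0.6655, 0.0906]), array([0.0522, 0.0579]), np.float64(54.2039)] [129. 128. 120.]
slide [-0.11, 0.33, 10.06] rot [-0.002, -0.001, -0.009]
```

>>> {"name": "drive_tool", "arguments": {"plan": [{"jaw":1,"slide":[0,0.1,3],"delta_rot":[0,0,0]},{"jaw":1,"slide":[0,0.1,6],"delta_rot":[0,0,0]},{"jaw":1,"slide":[0,0.1,8.5],"delta_rot":[0,0,0]},{"jaw":1,"slide":[0,0.1,9.6],"delta_rot":[0,0,0]},{"jaw":1,"slide":[0,0.1,10],"delta_rot":[0,0,0]},{"jaw":1,"slide":[0,0.1,10.2],"delta_rot":[0,0,0]},{"jaw":1,"slide":[0,0.1,10.2],"delta_rot":[0,0,0]},{"jaw":1,"slide":[0,0.1,10.2],"delta_rot":[0,0,0]}]}}

```text
t: 14.95
tool_pos: [0.6703, 0.0866, 0.0213]
orientation: [3.14, -0.0, 1.622]
ft_force: [-0.2, -0.1, -0.9]
width: 0.0459
finger_force: 63.5
```

>>> {"name": "drive_tool", "arguments": {"plan": [{"jaw":1,"slide":[0,0,0.2],"delta_rot":[0,0,0]},{"jaw":1,"slide":[0,0,0.2],"delta_rot":[0,0,0]},{"jaw":0.25,"slide":[0,0,0.2],"delta_rot":[0,0,0]},{"jaw":0.25,"slide":[0,0,0.2],"delta_rot":[0,0,0]},{"jaw":0.25,"slide":[0,0,0.2],"delta_rot":[0,0,0]},{"jaw":0.25,"slide":[0,0,0.2],"delta_rot":[0,0,0]},{"jaw":0.25,"slide":[0,0,-3],"delta_rot":[0,0,0]},{"jaw":0.25,"slide":[0,0,-6],"delta_rot":[0,0,0]},{"jaw":0,"slide":[0,0,-10],"delta_rot":[0,0,0]},{"jaw":0,"slide":[0,0,-13],"delta_rot":[0,0,0]}]}}

```text
t: 15.78
tool_pos: [0.6697, 0.0859, 0.1528]
orientation: [3.14, 0.0, 1.621]
ft_force: [0.4, 0.1, 0.7]
width: 0.0848
finger_force: 0.0
```

Run:
```python
from h import *
d=shot('wrist','w10.png'); blobs(d,.040,.0035,1500)
d=shot('scene','s10.png'); print('tins');blobs(d,.036,.004,200)
go((.5535,.3375,.15,1.63))
```

```text
[277. 286.] 1719 mid [0.6728 0.0506 0.04  ] rect [array([0.6728, 0.0506]), array([0.1516, 0.1495]), np.float64(3.4412)] [79. 83. 86.]
[276. 208.] 2759 mid [0.6699 0.0863 0.0395] rect [array([0.6699, 0.0862]), array([0.0464, 0.0473]), np.float64(3.9702)] [138. 137. 129.]
[280. 288.] 2304 mid [0.6773 0.017  0.0394] rect [array([0.6772, 0.017 ]), array([0.0468, 0.0474]), np.float64(9.08)] [194. 195. 192.]
tins
[390. 195.] 257 mid [0.5539 0.3372 0.0361] rect [array([0.5544, 0.3377]), array([0.0468, 0.048 ]), np.float64(8.4177)] [151.  23.  15.]
[151. 220.] 250 mid [ 0.4676 -0.23    0.036 ] rect [array([ 0.4782, -0.2225]), array([0.0606, 0.1648]), np.float64(37.7811)] [50. 50. 51.]
[417. 221.] 284 mid [0.6403 0.3692 0.0359] rect [array([0.6405, 0.3696]), array([0.0482, 0.0468]), np.float64(85.214)] [159.  92. 112.]
[304. 262.] 238 mid [0.6712 0.0854 0.0362] rect [array([0.6708, 0.0856]), array([0.0455, 0.0483]), np.float64(73.7886)] [104. 104.  93.]
[275. 272.] 244 mid [0.6793 0.0168 0.0361] rect [array([0.6795, 0.0169]), array([0.0429, 0.0477]), np.float64(74.5371)] [156. 158. 149.]
slide [25.7, -10.77, 0.73] rot [0.012, 0.0, -0.009]
```

Both good tins are on the floor, upright. Now the reject.

>>> {"name": "drive_tool", "arguments": {"plan": [{"jaw":0,"slide":[4,-1.6,0.3],"delta_rot":[0,0,0]},{"jaw":0,"slide":[7.7,-3.2,0.3],"delta_rot":[0,0,0]},{"jaw":0,"slide":[11.5,-4.8,0.3],"delta_rot":[0,0,0]},{"jaw":0,"slide":[15.3,-6.4,0.3],"delta_rot":[0,0,0]},{"jaw":0,"slide":[19,-8,0.3],"delta_rot":[0,0,0]},{"jaw":0,"slide":[22.8,-9.6,0.3],"delta_rot":[0,0,0]},{"jaw":0,"slide":[25.7,-10.8,0.3],"delta_rot":[0,0,0]},{"jaw":0,"slide":[25.7,-10.8,0.3],"delta_rot":[0,0,0]},{"jaw":0,"slide":[25.7,-10.8,0.3],"delta_rot":[0,0,0]}]}}

```text
t: 16.63
tool_pos: [0.5475, 0.3388, 0.1465]
orientation: [-3.141, 0.0, 1.624]
ft_force: [1.9, -1.4, 0.1]
width: 0.0854
finger_force: 0.0
```

Run:
```python
from h import *
d=shot('wrist','w11.png'); blobs(d,.036,.003,800); print(observe()['tool_pos'])
go((.5535,.3375,.009,1.63))
```

```text
[398. 175.] 3068 mid [0.6386 0.37   0.0357] rect [array([0.6383, 0.3702]), array([0.0466, 0.0468]), np.float64(9.8287)] [162. 107. 128.]
[282. 211.] 2799 mid [0.5528 0.3375 0.0356] rect [array([0.5527, 0.3373]), array([0.0471, 0.0472]), np.float64(4.0446)] [102.  24.  21.]
[0.54835646 0.33743999 0.14656982]
slide [-0.01, 0.52, 13.76] rot [-0.0, 0.001, -0.008]
```

>>> {"name": "drive_tool", "arguments": {"plan": [{"jaw":0,"slide":[0,0.4,4],"delta_rot":[0,0,0]},{"jaw":0,"slide":[0,0.4,8],"delta_rot":[0,0,0]},{"jaw":0,"slide":[0,0.4,11],"delta_rot":[0,0,0]},{"jaw":0,"slide":[0,0.4,13.6],"delta_rot":[0,0,0]},{"jaw":0,"slide":[0,0.4,13.6],"delta_rot":[0,0,0]},{"jaw":1,"slide":[0,0.4,13.6],"delta_rot":[0,0,0]},{"jaw":1,"slide":[0,0.4,13.6],"delta_rot":[0,0,0]},{"jaw":1,"slide":[0,0.4,13.6],"delta_rot":[0,0,0]},{"jaw":1,"slide":[0,0.4,13.6],"delta_rot":[0,0,0]},{"jaw":1,"slide":[0,0.4,13.6],"delta_rot":[0,0,0]}]}}

```text
t: 17.52
tool_pos: [0.5554, 0.3384, 0.0148]
orientation: [3.136, -0.002, 1.621]
ft_force: [0.7, -1.3, 8.0]
width: 0.046
finger_force: 62.5
```

>>> {"name": "drive_tool", "arguments": {"plan": [{"jaw":1,"slide":[0,0,0],"delta_rot":[0,0,0]},{"jaw":1,"slide":[0,0,-3],"delta_rot":[0,0,0]},{"jaw":1,"slide":[0,0,-6],"delta_rot":[0,0,0]},{"jaw":1,"slide":[0,0,-9],"delta_rot":[0,0,0]},{"jaw":1,"slide":[0,0,-12],"delta_rot":[0,0,0]},{"jaw":1,"slide":[0,0,-12],"delta_rot":[0,0,0]},{"jaw":1,"slide":[0,0,-12],"delta_rot":[0,0,0]}]}}

```text
t: 18.1
tool_pos: [0.555, 0.3387, 0.1357]
orientation: [3.135, -0.003, 1.621]
ft_force: [-0.4, 1.5, -2.1]
width: 0.0459
finger_force: 62.2
```

Run:
```python
from h import *
print('basket from scene'); blobs(load('scene'),.045,.003,100)
print('w7'); d=dict(np.load('wrist.npz'))
go((.45,-.03,.13,1.63),(.45,-.03,.02,1.63))
```

```text
basket from scene
[231. 193.] 452 mid [ 0.4475 -0.0268  0.045 ] rect [array([ 0.4477, -0.0265]), array([0.1191, 0.1329]), np.float64(6.6972)] [142. 132.  10.]
w7
slide [-36.29, -12.34, 0.37] rot [0.007, -0.003, -0.009]
slide [-36.33, -12.42, 11.37] rot [0.007, -0.003, -0.009]
```

>>> {"name": "drive_tool", "arguments": {"plan": [{"jaw":1,"slide":[-4,-1.4,0],"delta_rot":[0,0,-0.07]},{"jaw":1,"slide":[-8,-2.7,0],"delta_rot":[0,0,-0.07]},{"jaw":1,"slide":[-12,-4.1,0],"delta_rot":[0,0,-0.07]},{"jaw":1,"slide":[-16,-5.5,0],"delta_rot":[0,0,-0.07]},{"jaw":1,"slide":[-20,-6.9,0],"delta_rot":[0,0,-0.07]},{"jaw":1,"slide":[-24,-8.3,0],"delta_rot":[0,0,-0.07]},{"jaw":1,"slide":[-28,-9.7,0],"delta_rot":[0,0,-0.07]},{"jaw":1,"slide":[-32,-11.2,0],"delta_rot":[0,0,-0.07]},{"jaw":1,"slide":[-36,-12.5,0],"delta_rot":[0,0,-0.07]},{"jaw":1,"slide":[-36,-12.5,0],"delta_rot":[0,0,-0.07]}]}}

```text
t: 18.93
tool_pos: [0.4433, -0.0334, 0.1298]
orientation: [-3.139, 0.002, 1.687]
ft_force: [0.1, 0.3, -1.1]
width: 0.0463
finger_force: 62.2
```

>>> {"name": "drive_tool", "arguments": {"plan": [{"jaw":1,"slide":[0,0,0],"delta_rot":[0,0,0]},{"jaw":1,"slide":[0,0,0],"delta_rot":[0,0,0]},{"jaw":1,"slide":[0,0,0],"delta_rot":[0,0,0]}]}}

```text
t: 19.18
tool_pos: [0.4458, -0.0274, 0.1306]
orientation: [-3.141, -0.001, 1.691]
ft_force: [-0.1, -0.6, -0.5]
width: 0.0462
finger_force: 62.2
```

Run:
```python
from h import *
d=shot('wrist','w12.png'); blobs(d,.045,.003,800)
o=observe(); print(o['tool_pos'],o['width'],o['finger_force'])
go((.4475,-.027,.025,1.69))
```

```text
[518. 121.] 1486 mid [0.5938 0.0472 0.045 ] rect [array([0.5921, 0.0471]), array([0.006 , 0.1576]), np.float64(3.4805)] [64. 70. 78.]
[275. 168.] 4832 mid [ 0.4431 -0.0123  0.0447] rect [array([ 0.4441, -0.0117]), array([0.1192, 0.1029]), np.float64(6.7827)] [172. 157.  46.]
[ 0.44593477 -0.02713253  0.13069016] 0.04606867203594549 62.22801089286804
slide [-0.01, 0.16, 10.57] rot [-0.001, -0.001, 0.002]
```

View pics/w12.png

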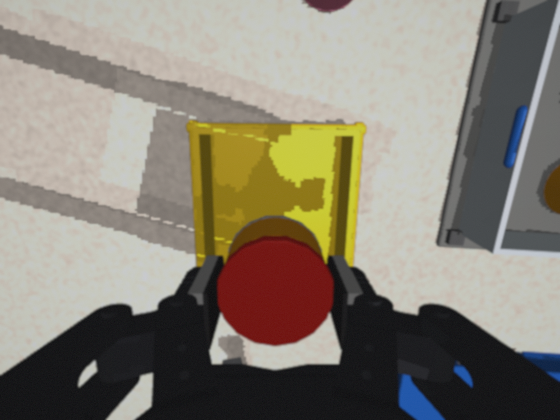

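The red-topped reject is at (275,290), centred over the basket, whose rim spans (190,127) to (362,127). Both are aligned, so I lower and release.

>>> {"name": "drive_tool", "arguments": {"plan": [{"jaw":1,"slide":[0,0.1,3],"delta_rot":[0,0,0]},{"jaw":1,"slide":[0,0.1,6],"delta_rot":[0,0,0]},{"jaw":1,"slide":[0,0.1,8.5],"delta_rot":[0,0,0]},{"jaw":1,"slide":[0,0.1,10.3],"delta_rot":[0,0,0]},{"jaw":1,"slide":[0,0.1,10.7],"delta_rot":[0,0,0]},{"jaw":1,"slide":[0,0.1,10.9],"delta_rot":[0,0,0]},{"jaw":1,"slide":[0,0.1,10.9],"delta_rot":[0,0,0]},{"jaw":1,"slide":[0,0.1,10.9],"delta_rot":[0,0,0]}]}}

```text
t: 19.9
tool_pos: [0.4482, -0.028, 0.0235]
orientation: [3.14, 0.001, 1.692]
ft_force: [0.7, 0.1, -1.0]
width: 0.0462
finger_force: 62.3
```

>>> {"name": "drive_tool", "arguments": {"plan": [{"jaw":0.33,"slide":[0,0,0],"delta_rot":[0,0,0]},{"jaw":0.33,"slide":[0,0,0],"delta_rot":[0,0,0]},{"jaw":0.33,"slide":[0,0,0],"delta_rot":[0,0,0]},{"jaw":0.33,"slide":[0,0,0],"delta_rot":[0,0,0]},{"jaw":0.33,"slide":[0,0,-3],"delta_rot":[0,0,0]},{"jaw":0.33,"slide":[0,0,-6],"delta_rot":[0,0,0]},{"jaw":0.33,"slide":[0,0,-10],"delta_rot":[0,0,0]},{"jaw":0.4,"slide":[0,0,-13],"delta_rot":[0,0,0]},{"jaw":0.4,"slide":[0,0,-13],"delta_rot":[0,0,0]}]}}

```text
t: 20.65
tool_pos: [0.4512, -0.0291, 0.1599]
orientation: [3.13, 0.003, 1.691]
ft_force: [1.8, -0.3, 1.3]
width: 0.0513
finger_force: 0.0
```

Run:
```python
from h import *
d=shot('wrist','w13.png'); blobs(d,.040,.003,1000)
# lid plate and grip from scene
d=shot('scene','s13.png'); print('lid');blobs(d,.054,.003,180); blobs(d,.024,.003,600)
go((.663,-.2265,.17,.055))
```

```text
[548. 185.] 1154 mid [0.6657 0.0149 0.0397] rect [array([0.663, 0.012]), array([0.0199, 0.0465]), np.float64(18.846)] [169. 171. 168.]
[269. 205.] 2630 mid [ 0.4474 -0.0289  0.0398] rect [array([ 0.4474, -0.0289]), array([0.047 , 0.0467]), np.float64(5.6804)] [121.  30.  23.]
lid
[133. 226.] 234 mid [ 0.4765 -0.2568  0.054 ] rect [array([ 0.4711, -0.2563]), array([0.0705, 0.0958]), np.float64(7.8845)] [58. 61. 61.]
[160. 289.] 220 mid [ 0.6616 -0.2264  0.054 ] rect [array([ 0.6618, -0.2266]), array([0.0656, 0.0184]), np.float64(2.8112)] [142. 146. 138.]
[163. 297.] 4841 mid [ 0.6628 -0.2262  0.024 ] rect [array([ 0.662 , -0.2268]), array([0.1768, 0.1746]), np.float64(3.9368)] [ 17.  63. 129.]
slide [-22.22, 18.95, -1.48] rot [0.004, -0.002, 1.636]
```

>>> {"name": "drive_tool", "arguments": {"plan": [{"jaw":0.3,"slide":[-22.2,19,-1.5],"delta_rot":[0,0,1.636]},{"jaw":0.3,"slide":[-22.2,19,-1.5],"delta_rot":[0,0,1.636]},{"jaw":0.3,"slide":[-22.2,19,-1.5],"delta_rot":[0,0,1.636]},{"jaw":0.3,"slide":[-22.2,19,-1.5],"delta_rot":[0,0,1.636]},{"jaw":0.3,"slide":[-22.2,19,-1.5],"delta_rot":[0,0,1.636]},{"jaw":0.3,"slide":[-22.2,19,-1.5],"delta_rot":[0,0,1.636]},{"jaw":0.3,"slide":[-22.2,19,-1.5],"delta_rot":[0,0,1.636]},{"jaw":0.3,"slide":[-22.2,19,-1.5],"delta_rot":[0,0,1.636]},{"jaw":0.3,"slide":[-22.2,19,-1.5],"delta_rot":[0,0,1.636]},{"jaw":0.3,"slide":[-22.2,19,-1.5],"delta_rot":[0,0,1.636]}]}}

```text
t: 21.58
tool_pos: [0.6611, -0.2263, 0.1628]
orientation: [-3.137, 0.004, 0.434]
ft_force: [-0.4, -0.2, 0.1]
width: 0.0598
finger_force: 0.0
```

```bash
python3 -c "
from h import *
go((.6625,-.2267,.17,.055))"
```

```text
slide [0.1, 0.09, -0.72] rot [-0.003, 0.004, 0.379]
```

>>> {"name": "drive_tool", "arguments": {"plan": [{"jaw":0.3,"slide":[0.1,0.1,-0.5],"delta_rot":[0,0,0.379]},{"jaw":0.3,"slide":[0.1,0.1,-0.5],"delta_rot":[0,0,0.379]},{"jaw":0.3,"slide":[0.1,0.1,-0.5],"delta_rot":[0,0,0.379]},{"jaw":0.3,"slide":[0.1,0.1,-0.5],"delta_rot":[0,0,0.379]},{"jaw":0.3,"slide":[0.1,0.1,-0.5],"delta_rot":[0,0,0.379]},{"jaw":0.3,"slide":[0.1,0.1,-0.5],"delta_rot":[0,0,0.379]},{"jaw":0.3,"slide":[0.1,0.1,-0.5],"delta_rot":[0,0,0.379]}]}}

```text
t: 22.17
tool_pos: [0.6631, -0.2262, 0.1713]
orientation: [-3.141, 0.001, 0.065]
ft_force: [0.0, -0.1, 0.3]
width: 0.0596
finger_force: 0.0
```

Run:
```python
from h import *
d=shot('wrist','w14.png'); blobs(d,.054,.003,500); blobs(d,.024,.002,2000); print(observe()['tool_pos'])
go((.6625,-.2267,.036,.058))
```

```text
[ 17. 190.] 1067 mid [ 0.6682 -0.0175  0.0525] rect [array([ 0.6662, -0.0275]), array([0.0304, 0.1451]), np.float64(81.5275)] [172. 177. 184.]
[275. 208.] 1679 mid [ 0.6608 -0.2265  0.0537] rect [array([ 0.6611, -0.2266]), array([0.0631, 0.0176]), np.float64(3.2646)] [152. 152. 146.]
[275. 189.] 32566 mid [ 0.6605 -0.2271  0.024 ] rect [array([ 0.6606, -0.2269]), array([0.1738, 0.1755]), np.float64(3.6506)] [ 44.  88. 159.]
[ 0.66323355 -0.22626074  0.17157369]
slide [-0.07, 0.04, 13.56] rot [-0.0, 0.001, 0.006]
```

>>> {"name": "drive_tool", "arguments": {"plan": [{"jaw":0.3,"slide":[-0.2,0,4],"delta_rot":[0,0,0]},{"jaw":0.3,"slide":[-0.2,0,8],"delta_rot":[0,0,0]},{"jaw":0.3,"slide":[-0.2,0,12],"delta_rot":[0,0,0]},{"jaw":0.3,"slide":[-0.2,0,13.8],"delta_rot":[0,0,0]},{"jaw":0.3,"slide":[-0.2,0,14.1],"delta_rot":[0,0,0]},{"jaw":1,"slide":[-0.2,0,14.1],"delta_rot":[0,0,0]},{"jaw":1,"slide":[-0.2,0,14.1],"delta_rot":[0,0,0]},{"jaw":1,"slide":[-0.2,0,14.1],"delta_rot":[0,0,0]},{"jaw":1,"slide":[-0.2,0,14.1],"delta_rot":[0,0,0]},{"jaw":1,"slide":[-0.2,0,14.1],"delta_rot":[0,0,0]}], "force": 90}}

```text
t: 23.05
tool_pos: [0.6638, -0.2273, 0.0349]
orientation: [3.139, -0.005, 0.062]
ft_force: [-1.4, 0.3, 7.8]
width: 0.0159
finger_force: 88.5
```

>>> {"name": "drive_tool", "arguments": {"plan": [{"jaw":1,"slide":[0,0,0],"delta_rot":[0,0,0]},{"jaw":1,"slide":[0,0,-3],"delta_rot":[0,0,0]},{"jaw":1,"slide":[0,0,-6],"delta_rot":[0,0,0]},{"jaw":1,"slide":[0,0,-9],"delta_rot":[0,0,0]},{"jaw":1,"slide":[0,0,-12],"delta_rot":[0,0,0]},{"jaw":1,"slide":[0,0,-13],"delta_rot":[0,0,0]},{"jaw":1,"slide":[0,0,-13],"delta_rot":[0,0,0]},{"jaw":1,"slide":[0,0,-13],"delta_rot":[0,0,0]}]}}

```text
t: 23.72
tool_pos: [0.6617, -0.2266, 0.1613]
orientation: [3.141, -0.001, 0.062]
ft_force: [-0.0, -0.3, -2.5]
width: 0.0161
finger_force: 88.6
```

Run:
```python
from h import *
d=shot('wrist','w15.png'); z=observe()['tool_pos'][2]; print(z)
W=cloud(d); b=(d['image'][...,2]>1.8*d['image'][...,0].astype(float))&np.isfinite(W[...,2])&(W[...,2]>z-.025); q=W[b]; 
A=np.c_[q[:,:2]-q[:,:2].mean(0),np.ones(len(q))]; k=abs(q[:,2]-np.median(q[:,2]))<.008
print(b.sum(),np.linalg.lstsq(A[k],q[k,2],rcond=None)[0], q.min(0),q.max(0), cv2.minAreaRect(q[k][:,:2].astype(np.float32)))
d=shot('scene','s15.png'); W=cloud(d); b=(d['image'][...,2]>1.8*d['image'][...,0].astype(float))&(W[...,2]>.08)&(W[...,0]>.5); q=W[b]; k=abs(q[:,2]-np.median(q[:,2]))<.008; print(k.sum(),np.median(q[:,2]),cv2.minAreaRect(q[k][:,:2].astype(np.float32)))
print('tins');blobs(d,.036,.004,200)
```

```text
0.1591324221747512
74072 [-0.00332819 -0.00101375  0.15034109] [ 0.58933086 -0.314853    0.14500471] [ 0.74737642 -0.13862541  0.23740578] ((0.6702486276626587, -0.22599247097969055), (0.15139108896255493, 0.1737440973520279), 3.8181893825531006)
4792 0.1472044733444869 ((0.6629183292388916, -0.22610501945018768), (0.1718299686908722, 0.1750015765428543), 5.8202080726623535)
tins
[460. 125.] 320 mid [0.3184 0.6996 0.036 ] rect [array([0.3898, 0.6455]), array([0.4322, 0.2123]), np.float64(58.5077)] [58.  4.  4.]
[303. 147.] 207 mid [0.3528 0.1796 0.036 ] rect [array([0.3518, 0.1782]), array([0.0468, 0.0457]), np.float64(15.7363)] [166.  97. 117.]
[331. 162.] 223 mid [0.4176 0.2325 0.036 ] rect [array([0.4183, 0.2332]), array([0.0458, 0.0485]), np.float64(71.2447)] [ 88.  40. 110.]
[301. 184.] 243 mid [0.4641 0.1402 0.0359] rect [array([0.4647, 0.1396]), array([0.0472, 0.0467]), np.float64(39.9993)] [164.  94. 114.]
[417. 221.] 288 mid [0.6397 0.3693 0.0359] rect [array([0.6402, 0.3699]), array([0.0481, 0.0474]), np.float64(76.0054)] [162.  94. 114.]
[304. 262.] 224 mid [0.6715 0.0853 0.0362] rect [array([0.6718, 0.0855]), array([0.047 , 0.0476]), np.float64(54.3534)] [155. 158. 148.]
[275. 272.] 239 mid [0.6793 0.0163 0.036 ] rect [array([0.679 , 0.0171]), array([0.0429, 0.0471]), np.float64(75.5068)] [161. 164. 155.]
```

View pics/w15.png

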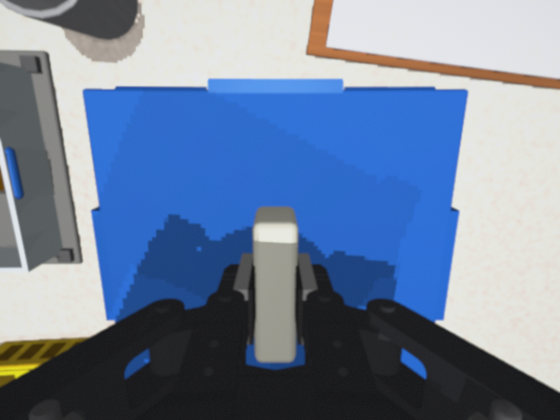

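```bash
python3 -c "
from h import *
go((.6727,.0517,.16,.060))"
```

```text
slide [2.97, -27.63, -0.15] rot [-0.002, 0.004, 0.002]
```

>>> {"name": "drive_tool", "arguments": {"plan": [{"jaw":1,"slide":[0.4,-3.5,0],"delta_rot":[0,0,0]},{"jaw":1,"slide":[0.8,-7,0],"delta_rot":[0,0,0]},{"jaw":1,"slide":[1.1,-10.5,0],"delta_rot":[0,0,0]},{"jaw":1,"slide":[1.5,-14,0],"delta_rot":[0,0,0]},{"jaw":1,"slide":[1.9,-17.5,0],"delta_rot":[0,0,0]},{"jaw":1,"slide":[2.3,-21,0],"delta_rot":[0,0,0]},{"jaw":1,"slide":[2.6,-24.5,0],"delta_rot":[0,0,0]},{"jaw":1,"slide":[2.9,-27.7,0],"delta_rot":[0,0,0]},{"jaw":1,"slide":[2.9,-27.7,0],"delta_rot":[0,0,0]},{"jaw":1,"slide":[2.9,-27.7,0],"delta_rot":[0,0,0]}]}}

```text
t: 24.65
tool_pos: [0.6717, 0.054, 0.158]
orientation: [-3.141, 0.004, 0.065]
ft_force: [0.1, -1.3, -1.4]
width: 0.0162
finger_force: 88.7
```

>>> {"name": "drive_tool", "arguments": {"plan": [{"jaw":1,"slide":[0,0,3],"delta_rot":[0,0,0]},{"jaw":1,"slide":[0,0,5],"delta_rot":[0,0,0]},{"jaw":1,"slide":[0,0,5],"delta_rot":[0,0,0]},{"jaw":1,"slide":[0,0,5],"delta_rot":[0,0,0]}]}}

```text
t: 24.98
tool_pos: [0.671, 0.0505, 0.1079]
orientation: [-3.141, 0.006, 0.061]
ft_force: [0.1, -0.3, -1.2]
width: 0.0159
finger_force: 88.7
```

```bash
cat >> h.py <<'E'
def lid(zmin,x0=.5):
    d=shot('scene','sl.png'); W=cloud(d); I=d['image'].astype(float)
    b=(I[...,2]>1.8*I[...,0])&(W[...,2]>zmin)&(W[...,0]>x0)&(W[...,0]<.85); q=W[b]; q=q[abs(q[:,2]-np.median(q[:,2]))<.006]
    c=q[:,:2].mean(0); A=np.c_[q[:,:2]-c,np.ones(len(q))]
    print('lid n',len(q),'fit',np.linalg.lstsq(A,q[:,2],rcond=None)[0].round(4),'rect',cv2.minAreaRect(q[:,:2].astype(np.float32)),'mid',(q.min(0)+q.max(0))/2)
E
python3 -c "
from h import *
lid(.07); o=observe(); print(o['tool_pos'],o['orientation'],o['width']); go((.6727,.0517,.11,.060))"
```

```text
lid n 4105 fit [-0.0112  0.0019  0.0963] rect ((0.670089602470398, 0.05052989721298218), (0.1750950664281845, 0.1735265702009201), 3.459169626235962) mid [0.67126759 0.04988929 0.09601093]
[0.67255852 0.05066391 0.1102274 ] [3.14151102e+00 2.42899604e-03 6.06452484e-02] 0.015899454286598724
slide [0.02, -0.1, 0.02] rot [0.0, 0.002, 0.001]
```

>>> {"name": "drive_tool", "arguments": {"plan": [{"jaw":1,"slide":[0.2,-0.15,0],"delta_rot":[0,0,0]},{"jaw":1,"slide":[0.2,-0.15,0.8],"delta_rot":[0,0,0]},{"jaw":1,"slide":[0.2,-0.15,1.6],"delta_rot":[0,0,0]},{"jaw":1,"slide":[0.2,-0.15,2.2],"delta_rot":[0,0,0]},{"jaw":1,"slide":[0.2,-0.15,2.6],"delta_rot":[0,0,0]},{"jaw":1,"slide":[0.2,-0.15,2.8],"delta_rot":[0,0,0]},{"jaw":1,"slide":[0.2,-0.15,2.8],"delta_rot":[0,0,0]}]}}

```text
t: 25.62
tool_pos: [0.6746, 0.0534, 0.0821]
orientation: [-3.142, 0.001, 0.062]
ft_force: [-0.0, 0.4, -1.5]
width: 0.0159
finger_force: 88.8
```

```bash
python3 -c "
from h import *
lid(.058); o=observe(); print(o['tool_pos'],o['orientation'],o['ft_force'],o['ft_torque'])"
```

```text
lid n 3947 fit [-0.0084  0.002   0.0705] rect ((0.6738624572753906, 0.05357969179749489), (0.17448052763938904, 0.17472077906131744), 2.324733018875122) mid [0.6747581  0.05328437 0.07040097]
[0.67492425 0.05341865 0.08268726] [-3.14154648e+00  7.56573851e-04  6.17967926e-02] [ 0.08234589 -0.98517499 -2.12077824] [-0.00886735  0.0180087  -0.0618443 ]
```

>>> {"name": "drive_tool", "arguments": {"plan": [{"jaw":1,"slide":[0,0.1,0.3],"delta_rot":[0,0,0]},{"jaw":1,"slide":[0,0.1,0.5],"delta_rot":[0,0,0]},{"jaw":1,"slide":[0,0.1,0.7],"delta_rot":[0,0,0]},{"jaw":1,"slide":[0,0.1,0.7],"delta_rot":[0,0,0]}]}}

```text
t: 26.0
tool_pos: [0.6759, 0.0522, 0.0767]
orientation: [3.141, -0.001, 0.062]
ft_force: [-0.0, -0.2, 1.0]
width: 0.0159
finger_force: 89.2
```

>>> {"name": "drive_tool", "arguments": {"plan": [{"jaw":1,"slide":[0,0,0.2],"delta_rot":[0,0,0]},{"jaw":1,"slide":[0,0,0.4],"delta_rot":[0,0,0]},{"jaw":1,"slide":[0,0,0.5],"delta_rot":[0,0,0]},{"jaw":1,"slide":[0,0,0.5],"delta_rot":[0,0,0]}]}}

```text
t: 26.33
tool_pos: [0.6765, 0.0522, 0.0732]
orientation: [3.141, -0.003, 0.062]
ft_force: [-1.7, -0.9, 7.1]
width: 0.016
finger_force: 90.0
```

>>> {"name": "drive_tool", "arguments": {"plan": [{"jaw":1,"slide":[0,0,0.2],"delta_rot":[0,0,0]},{"jaw":1,"slide":[0,0,0.4],"delta_rot":[0,0,0]},{"jaw":1,"slide":[0,0,0.4],"delta_rot":[0,0,0]}]}}

```text
t: 26.58
tool_pos: [0.6753, 0.0523, 0.0669]
orientation: [3.142, -0.0, 0.062]
ft_force: [-1.0, -0.6, 0.6]
width: 0.0159
finger_force: 89.1
```

```bash
python3 -c "
from h import *
lid(.045); o=observe(); print(o['tool_pos'],o['orientation'],o['ft_force'],o['ft_torque'])"
```

```text
lid n 3858 fit [-0.004   0.0028  0.0554] rect ((0.6747565269470215, 0.052385084331035614), (0.17587238550186157, 0.1740235835313797), 3.313128709793091) mid [0.67618636 0.05208451 0.05532321]
[0.67529227 0.05232786 0.06693625] [ 3.14154916e+00 -6.20721538e-05  6.16766401e-02] [ 0.0103857  -0.50381345 -0.49706342] [-0.17591315 -0.1262244  -0.04970137]
```

The lid snapped: force dropped, and the plate top is at 55.4 mm and level. I'll press a little more to be sure, then release.

>>> {"name": "drive_tool", "arguments": {"plan": [{"jaw":1,"slide":[0,0,0.2],"delta_rot":[0,0,0]},{"jaw":1,"slide":[0,0,0.4],"delta_rot":[0,0,0]},{"jaw":1,"slide":[0,0,0.4],"delta_rot":[0,0,0]}]}}

```text
t: 26.88
tool_pos: [0.6762, 0.0524, 0.0668]
orientation: [3.141, -0.002, 0.062]
ft_force: [-11.0, -1.2, 21.9]
width: 0.016
finger_force: 91.8
```

>>> {"name": "drive_tool", "arguments": {"plan": [{"jaw":1,"slide":[0,0,-0.4],"delta_rot":[0,0,0]},{"jaw":0.4,"slide":[0,0,-0.4],"delta_rot":[0,0,0]},{"jaw":0.4,"slide":[0,0,-0.4],"delta_rot":[0,0,0]},{"jaw":0.4,"slide":[0,0,-0.4],"delta_rot":[0,0,0]},{"jaw":0.4,"slide":[0,0,-0.4],"delta_rot":[0,0,0]},{"jaw":0.4,"slide":[0,0,-0.4],"delta_rot":[0,0,0]},{"jaw":0.4,"slide":[0,0,-4],"delta_rot":[0,0,0]},{"jaw":0.4,"slide":[0,0,-8],"delta_rot":[0,0,0]},{"jaw":0.4,"slide":[0,0,-12],"delta_rot":[0,0,0]},{"jaw":0.4,"slide":[0,0,-14],"delta_rot":[0,0,0]}]}}

```text
t: 27.72
tool_pos: [0.6772, 0.0524, 0.2093]
orientation: [3.141, -0.007, 0.062]
ft_force: [1.0, -0.5, 1.8]
width: 0.0511
finger_force: 0.0
```

>>> {"name": "drive_tool", "arguments": {"plan": [{"jaw":0.4,"slide":[-4,4,0],"delta_rot":[0,0,0]},{"jaw":0.4,"slide":[-8,8,0],"delta_rot":[0,0,0]},{"jaw":0.4,"slide":[-8,8,0],"delta_rot":[0,0,0]},{"jaw":0.4,"slide":[-8,8,0],"delta_rot":[0,0,0]},{"jaw":0.4,"slide":[-8,8,0],"delta_rot":[0,0,0]}]}}

```text
t: 28.13
tool_pos: [0.5996, -0.0336, 0.2032]
orientation: [-3.142, -0.0, 0.059]
ft_force: [0.2, 0.3, 0.3]
width: 0.0512
finger_force: 0.0
```

```bash
python3 -c "
from h import *
lid(.045); d=shot('scene','s20.png'); s=shot('side','d20.png')
W=cloud(d)
b=cv2.resize(d['image'][160:340,90:410,::-1],(800,450),interpolation=2)
cv2.imwrite('pics/end.png',b)
a=shot('wrist','w20.png'); blobs(a,.054,.004,3000)
W=cloud(a); I=a['image'].astype(float); q=W[(I[...,2]>1.8*I[...,0])&(W[...,2]>.045)&(W[...,0]>.5)&(W[...,1]>-.06)]; q=q[abs(q[:,2]-np.median(q[:,2]))<.004]; c=q[:,:2].mean(0); print(np.linalg.lstsq(np.c_[q[:,:2]-c,np.ones(len(q))],q[:,2],rcond=None)[0],len(q))
"
```

```text
lid n 5218 fit [-0.002   0.0015  0.0553] rect ((0.6739019155502319, 0.052313193678855896), (0.17674627900123596, 0.17365381121635437), 3.2719123363494873) mid [0.67403047 0.05183961 0.05519239]
[177. 101.] 40091 mid [0.6696 0.0516 0.054 ] rect [array([0.6676, 0.0519]), array([0.1647, 0.1744]), np.float64(3.9517)] [ 49. 100. 181.]
[-0.00026725 -0.00143182  0.05591086] 39767
```

View pics/end.png

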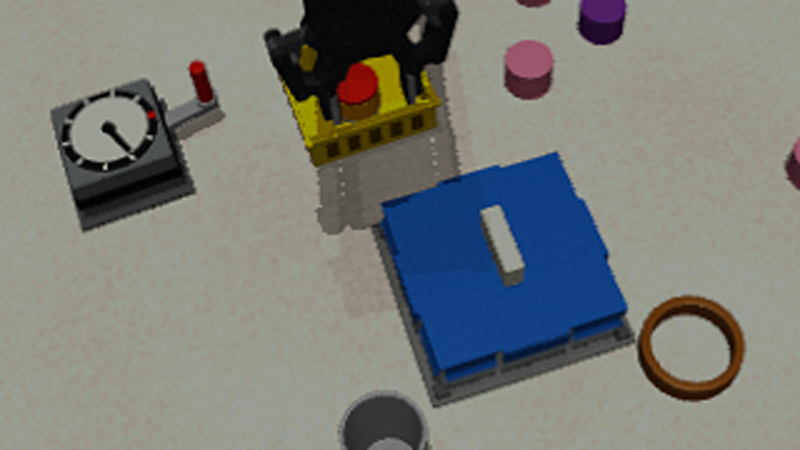

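The lid is flush: plate top at 55.9 mm, tilt under 0.002 rad. The dial pointer is on mark two with the post home at (203,80). The reject is in the basket at (358,88), and the tape and cup are unmoved. I hand in.

```bash
python3 -c "
from h import *
print(order.job_done())"
```

```text
the job is handed in; nothing more can be done
None
```

The job is handed in: both white-topped tins are upright in the tub under the snapped-down lid, the reject is in the basket, the counter reads 2 with its lever home, and the tape and cup were left where they were (the hand-in returned no verdict).

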